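# Set the length stop and register a frame billet on the marking-out bed

## Robot

A 6-joint arm with a two-finger parallel gripper is mounted at the origin on the work surface. World frame = base frame: x ahead of the robot, y to its left, z up, the work surface at z = 0. Lengths are in mm, angles in rad, forces in N, time in s.
With the tool pointing down it reaches from about 300 to 775 mm from the base axis. Payload 14.6 kg.
Tool frame: the origin (TCP) lies at the very end of the fingers, on their centre line; the grasp point (between the pads) lies 19 mm behind it; z points along the fingers, y is the line along which they close (so a half turn about z gives the same grasp; the last joint's range is limited). The gripper opens to 94 mm and grips with 3 to 60 N. Pads are 16 mm wide; open, the fingers measure 119 mm over their backs; the gripper's body (75 mm by 177 mm) begins 78 mm behind the grasp point.
Start: joints at [1.258, 0.3, 1.521, -0, 1.321, -0.067], TCP at [133.831, 533.459, 205.446] pointing down, gripper open.
Joint ranges: [-3.03, 3.03], [-0.79, 2.21], [0.23, 2.52], [-1.04, 4.18], [0, 3.07], [-2.55, 2.55]. Speed limits (rad/s): [2.22, 2.22, 2.57, 3.14, 3.14, 3.14].

## Interface

Orientations are given as [roll, pitch, yaw] about the fixed x, y, z axes, in that order (R = Rz(yaw) Ry(pitch) Rx(roll)).
In Python, from cell import manip gives the robot as it stands. The module is installed in compiled form; this text tells all that it offers.
- The arm moves only by the shell command python3 -m inch 'ROWS' [FORCE]. ROWS is JSON, a list of rows, each an object of numbers: "gripper": the opening, from 0 (shut) to 1 (fully open); "dx", "dy", "dz": the shift along the world's x, y, z in m; "wx", "wy", "wz": the turn, a rotation vector about the world's x, y, z in degrees. A call has exactly 5 rows; each row is the pose to reach, as a shift and turn from the pose commanded when the call began; what a row does not reach only later rows make up. A row lasts 1/12 s, in which the tool goes at most 41.7 mm and 7.16 degrees, less where a joint would pass 70% of its speed; a pose out of reach is approached as far as the arm can. A call with a gripper value outside its range is refused whole. The fingers move at their own pace and stop on an object; FORCE is the grip in N (left out, the last holds). Time passes only in rows, so rows that repeat a pose let the fingers close, or fill a call up. It gives the time, the measured TCP pose, the force, the opening and the grip force at its end, in the units of the state.
- manip.read_state(): the state, without advancing time (a new reading comes with each control period).
- manip.camera(name): name is "scene" or "top"; returns the picture (480x640x3 uint8, blue, green, red); there is no depth.
- manip.camera_info(name): a dict with "camera_matrix" (3x3 intrinsics, pixels), "R" (3x3) and "t" (3): a world point X has camera coordinates R X + t. Camera axes: x right, y down, z forward; pixel columns grow to the right and rows downward; lengths in mm; the calibration is good to about 2 mm. A picture is of the moment at which its call begins. camera_info takes no time and is no camera call.
- manip.sign_off(): hands the job in; it is judged then, once.
The state is a dict: "clock": time; "joints": joint angles; "qd": joint speeds; "effort": joint torques, N m; "eef_pos": TCP position; "eef_rot": TCP orientation; "wrist_force": force on the tool from outside, world axes, zero at the start; "moment": the same for the moment, N m; "finger_gap": finger opening in mm; "finger_force": force on a finger pad.
Only numpy, scipy, OpenCV 4.12 (cv2) and the standard library are available. Lean on these libraries where they do the work, as an engineer would, in place of code of your own. Each camera call takes 0.05 s, during which the arm holds its last target. There are 200 camera calls.

## Task

Get the frame billet ready for scribing its cut line: first slide the length stop along the fence of the marking-out bed until the hairline on it is in line with the red marker. Then pick up the blue-dyed billet, lay it gently flat on the bed and bring it in under the magnifier, fully back against the fence and with its end up against the stop, leaving the stop set on the marker. Do not knock the magnifier or disturb the vise, gauge, capacitor and tip jar, and let go of everything at the end.

Things in the scene. Friction and masses are not known exactly. Their poses are not given: they have to be found in the camera images.
- bed: Marking-out bed bolted to the bench, place and yaw vary: dark steel plate, top face 25 mm above the bench. Origin on the bench; +x points from its open front (robot side) to the fence, +y along the fence, z up. The plate spans x -130 to 100 mm and y -170 to 170 mm of the origin. The front part (x below 0) is open above; a magnifier covers the rest.
- fence_face (a point): Middle of the fence's front face, the register face (bed x 55 mm, y 0, 37.5 mm above the bench); axes as the bed. The straight steel fence is 330 mm long, 20 mm thick and rises 22 mm above the plate. On it, at bed y -84 to -70 mm, a thin scribing straightedge overhangs the plate to bed x 30 mm, underside 30 mm above the plate.
- magnifier: White framed, clear bench magnifier fixed over the rear of the bed; origin and axes as the bed. Frame and lens cover x 5 to 175 mm, y -140 to 140 mm, underside 165 mm and top 190 mm above the bench; arm and pillar stand behind, up to 240 mm high. Work beneath is reached from the front with the tool tilted 30 to 45 degrees, fingers pointing down and to the fence. Not to be hit (over 8 N).
- length_stop (a joint): Travel of the length stop along the fence in m: 0 is nearest the straightedge, grows toward bed +y up to 0.12. Starts between 0.085 and 0.12. It stays where it is left; stiff friction of about 8 N.
- stop_index (a point): Black index hairline at the rear edge of the stop's brass saddle, on the fence, 56 mm above the bench; axes as the bed. It lies 10 mm to the +y side of the stop face. The stop is set when this point and the marker have the same bed y.
- stop_face (a point): Centre of the stop face of the brass jaw (bed x 40 mm, 37.5 mm above the bench), the flat face that looks to bed -y and takes the billet's end; axes as the bed. The jaw spans bed x 21.5 to 54.5 mm, 20 mm in y to the +y side of this face, from 1.5 to 31 mm above the plate.
- stop_grip (a point): Grip point on the stop's ribbed black grip tab, 34 mm up the tab, at bed x 4 mm, 72 mm above the bench; axes as the bed. The tab is 20 mm thick along bed y (grip it across this), 16 mm wide, and leans 40 degrees from vertical to the front (its axis points to bed -x and up); it ends 22 mm beyond this point. The jaw below is also 20 mm thick.
- marker: Small red marker, 12 mm wide, clipped on the rear of the fence, pointer to the front; origin on the pointer line at the top of the fence (bed x 70.5 mm, 47 mm above the bench), axes as the bed. Fixed; its place along the fence varies, 25 to 110 mm to the -y side of where the hairline starts.
- billet: Loose aluminium bar 140 x 30 x 25 mm (long axis its x, 30 mm along its y), 0.28 kg more or less, with blue layout dye on the top face; lies flat on the bench to the right of the bed. Origin at the centre of its underside.
- billet_center (a point): The middle of the billet, 12.5 mm above its underside; axes as the billet. Registered, it is at bed x 40 mm, 70 mm to the -y side of the stop face, 37.5 mm above the bench, with its long axis along the fence; either end may face the stop.
- vise: Small blue bench vise with smooth steel jaws open 16 mm, about 190 mm long and 105 mm high, bolted down to the right of the bed; origin at the centre of its foot.
- gauge: Steel spring-tension gauge lying on the bench: round dial 64 mm across and 20 mm thick, with a stem and hook, 165 mm long in all. Origin under the dial centre, stem along its +x.
- capacitor: Blue can capacitor standing upright, 52 mm diameter, 111 mm high with terminals. Origin at the centre of its base.
- tip_jar: Frosted glass tip jar, open, 90 mm across the mouth, 125 mm high, standing. Origin at the centre of its base.
Things that resemble listed ones, but are neither listed nor needed, are in the scene too. Of the things shaped like the billet, the aluminium one is meant.

How it is judged:
By the outcome, as a careful person would: the job done as asked, in the order asked, and still so for the second after the job is handed in, with the robot touching nothing.
It also fails if it takes over 72 s, if anything falls off the work surface, if the arm or the gripper's body presses on something with over 40 N, if the wrist force passes 120 N, or if a joint passes its speed limit or range.

## Working session

There is one attempt and no reset: what is moved stays moved. The work goes in short steps, Python scripts to look and compute and a shell command to move; the robot and the scene stay as the last step left them, time stands still between calls to the robot, and variables do not carry over. Pictures are saved under pics/ and viewed, at most 10 in all, crops included, and the job is handed in when it is done.

```bash
mkdir -p pics; ls; python3 - <<'E'
from cell import manip
import cv2,json
for n in("scene","top"):
    cv2.imwrite(f"pics/{n}0.png",manip.camera(n)); i=manip.camera_info(n); print(n,i)
s=manip.read_state();print(s)
E
```

```text
pics
scene {'camera_matrix': array([[465.6653454 ,   0.        , 317.19723261],
       [  0.        , 465.6653454 , 229.33712942],
       [  0.        ,   0.        ,   1.        ]]), 'R': array([[ 0.75612764, -0.65432761, -0.01124157],
       [-0.45878761, -0.51775955, -0.72210732],
       [ 0.46667433,  0.5511628 , -0.6916897 ]]), 't': array([-402.52262531,  291.3093034 ,  974.29081553])}
top {'camera_matrix': array([[495.37963602,   0.        , 327.42815751],
       [  0.        , 495.37963602, 241.08995735],
       [  0.        ,   0.        ,   1.        ]]), 'R': array([[-0.01518243, -0.99981674, -0.01166138],
       [-0.99328828,  0.01641869, -0.11449375],
       [ 0.11466423,  0.00984482, -0.99335552]]), 't': array([  19.88224478,  499.18854802, 1243.12844468])}
{'clock': 0.1, 'joints': array([ 1.25840659e+00,  3.00410961e-01,  1.52150286e+00, -2.40219280e-05,
        1.32069563e+00, -6.65987493e-02]), 'qd': array([-0.00083514, -0.00073388, -0.00303635, -0.00074402, -0.00227104,
       -0.00102875]), 'effort': array([ 3.99405719e-03, -5.32653165e+01, -3.53275430e+01,  7.10874796e-02,
        2.35458522e-02, -4.61265108e-05]), 'eef_pos': array([133.7658961 , 533.24979683, 204.95240682]), 'eef_rot': array([-3.14057657e+00, -4.44501368e-05,  2.89580760e+00]), 'wrist_force': array([ 0.33493061, -0.23704376,  0.04744206]), 'moment': array([-0.02632589,  0.02624061, -0.01748841]), 'finger_force': 0.0, 'finger_gap': 93.90073123475838}
```

View pics/scene0.png

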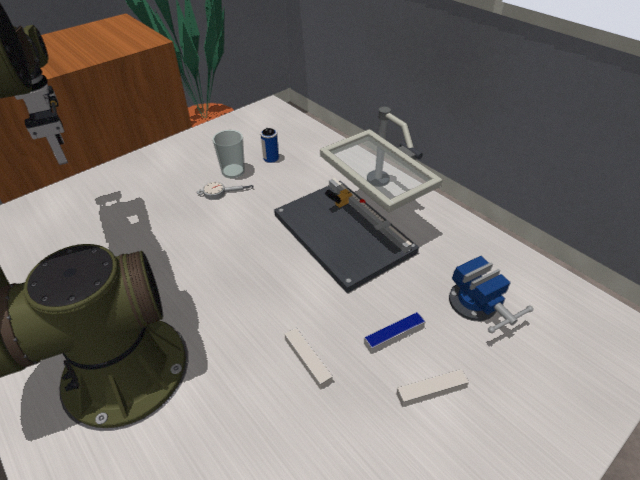

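View pics/top0.png

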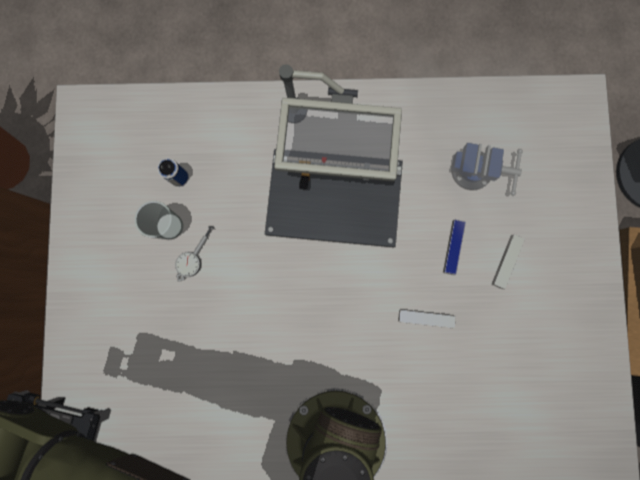

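Scene: bed around (345,235), stop tab (342,196), red marker (362,200), billet (395,332). Top: tab (305,182), marker (323,161), billet (454,247). Next, enlarged crops.

```bash
cat > h.py <<'E'
import numpy as np,cv2
from cell import manip
def proj(n,X):
    i=manip.camera_info(n);p=i["camera_matrix"]@(i["R"]@np.asarray(X,float)+i["t"]);return p[:2]/p[2]
def ray(n,uv,z):
    i=manip.camera_info(n);d=i["R"].T@np.linalg.solve(i["camera_matrix"],[uv[0],uv[1],1]);c=-i["R"].T@i["t"]
    return c+d*(z-c[2])/d[2]
def crop(img,x,y,w,h,s):return cv2.resize(img[y:y+h,x:x+w],None,fx=s,fy=s,interpolation=cv2.INTER_CUBIC)
E
python3 - <<'E'
from h import *
t=cv2.imread("pics/top0.png");s=cv2.imread("pics/scene0.png")
a=crop(t,260,145,160,110,5);cv2.imwrite("pics/c1.png",a)
b=crop(s,270,170,160,120,5);cv2.imwrite("pics/c2.png",b)
# billet dye
for n,im in(("top",t),("scene",s)):
    b_,g,r=[im[...,k].astype(int) for k in range(3)]
    m=((b_>90)&(r<50)&(g<50)).astype(np.uint8)
    k,l,st,ce=cv2.connectedComponentsWithStats(m)
    for j in range(1,k):
        if st[j,4]>150:
            c,_=cv2.findContours((l==j).astype(np.uint8),0,2)
            q=np.array([ray(n,p[0],25)[:2] for p in c[0]],np.float32)
            print(n,ce[j],st[j,4],cv2.minAreaRect(q),cv2.boxPoints(cv2.minAreaRect(q)).round().tolist(), ray(n,ce[j],25))
E
```

```text
top [453.96629213 250.23033708] 356 ((475.87762451171875, -313.0087890625), (22.565940856933594, 120.8570556640625), 78.46581268310547) [[414.0, -312.0], [533.0, -336.0], [537.0, -314.0], [419.0, -290.0]] [ 470.94853053 -311.82338127   25.        ]
scene [393.76206323 329.04991681] 601 ((481.9853210449219, -314.61114501953125), (24.628890991210938, 134.36483764648438), 77.05337524414062) [[414.0, -312.0], [545.0, -342.0], [550.0, -318.0], [419.0, -288.0]] [ 479.90842577 -314.25647164   25.        ]
```

View pics/c1.png

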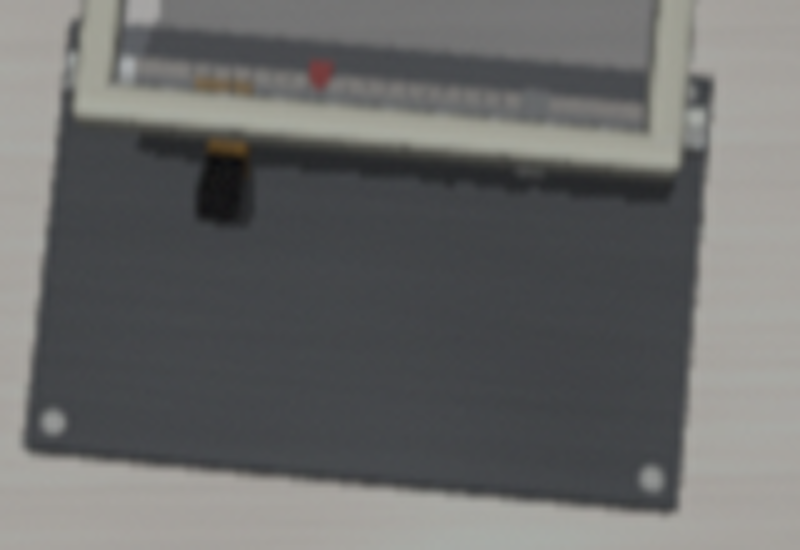

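View pics/c2.png

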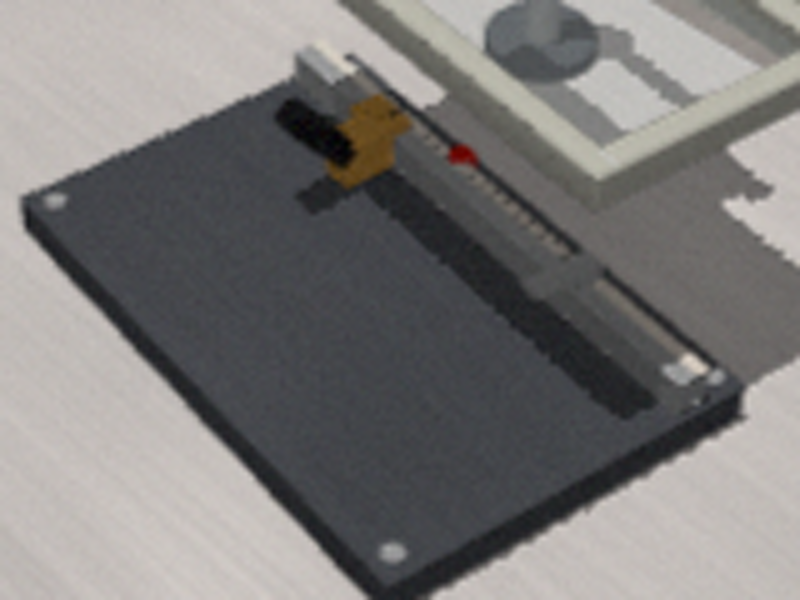

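Top crop: bed corners (25,450),(677,512),(712,78), marker tip (320,85), saddle centre (225,85), tab end (224,205). Scene crop: corners (22,203),(388,592),(742,392), marker (460,155), hairline (393,113).

```bash
cat >> h.py <<'E'
def fit(obs,p0):
    from scipy.optimize import least_squares
    def f(p):
        return np.concatenate([proj(n,bed(p,X))-np.array(uv) for n,X,uv in obs])
    r=least_squares(f,p0,x_scale=[1,1,.01],loss='soft_l1');return r
def bed(p,X):
    c,s=np.cos(p[2]),np.sin(p[2]);return np.array([p[0]+c*X[0]-s*X[1],p[1]+s*X[0]+c*X[1],X[2]])
def inv(p,W):
    c,s=np.cos(p[2]),np.sin(p[2]);d=np.array(W[:2])-p[:2];return np.array([c*d[0]+s*d[1],-s*d[0]+c*d[1]])
E
python3 - <<'E'
from h import *
T=lambda u,v:(260+(u+.5)/5-.5,145+(v+.5)/5-.5)
S=lambda u,v:(270+(u+.5)/5-.5,170+(v+.5)/5-.5)
FL,FR,RR=(-130,170,25),(-130,-170,25),(100,-170,25)
ob=[("top",FL,T(25,450)),("top",FR,T(677,512)),("top",RR,T(712,78)),("scene",FL,S(22,203)),("scene",FR,S(388,592)),("scene",RR,S(742,392))]
for o in (ob[:3],ob[3:],ob):
    r=fit(o,[600,0,0]);print(r.x.round(4),(r.fun).round(1))
p=r.x
for nm,n,uv,z in[("mark","top",T(320,78),47),("mark","scene",S(460,157),47),("hair","top",T(225,85),56),("hair","scene",S(393,113),56),("tab end","top",T(224,215),88),("tabend","scene",S(292,112),85)]:
    W=ray(n,uv,z);print(nm,n,W.round(1),inv(p,W).round(1))
E
```

```text
[ 6.296483e+02 -7.403200e+00 -1.103000e-01] [-0.7  0.1  0.3  0.   0.3 -0.1]
[ 6.300114e+02 -1.155880e+01 -1.144000e-01] [-0.7 -0.5 -0.3  0.3  1.4 -0.2]
[ 6.297464e+02 -9.093900e+00 -1.113000e-01] [-0.1  0.   0.9  0.   1.  -0.1 -1.4 -0.7 -0.8 -0.2  0.7 -0.8]
mark top [707.5  18.5  47. ] [74.2 36. ]
mark scene [710.7  18.2  47. ] [77.4 36.1]
hair top [702.2  67.   56. ] [63.5 83.7]
hair scene [701.7  62.7  56. ] [63.5 79.3]
tab end top [627.   66.4  88. ] [-11.1  74.8]
tabend scene [636.4  74.3  85. ] [-2.7 83.6]
```

```bash
cat >> h.py <<'E'
from scipy.spatial.transform import Rotation as Ro
P=np.array([629.75,-9.1,-.1113])
def toolR(p,tilt,close='y',deg=0):  # tool z tilted toward the fence; close axis bed y or x
    Rb=Ro.from_euler('z',p[2]+np.radians(deg))
    # tool down: x=-bed x,y=bed y,z=-z
    B=Ro.from_matrix(np.array([[-1,0,0],[0,1,0],[0,0,-1]]).T)
    if close=='x':B=Ro.from_euler('z',-90,degrees=True)*B
    return Rb*Ro.from_euler('y',-tilt,degrees=True)*B
def delta(pos,R):
    s=manip.read_state();R0=Ro.from_euler('xyz',s['eef_rot'])
    c=[(R*R0.inv()),(R*Ro.from_euler('z',180,degrees=True)*R0.inv())]
    w=min((q.as_rotvec(degrees=True) for q in c),key=np.linalg.norm)
    print("d m",((np.array(pos)-s['eef_pos'])/1000).round(4),"w",w.round(2),"target",np.round(pos,1))
E
python3 - <<'E'
from h import *
a=np.array([-np.sin(np.radians(40)),0,np.cos(np.radians(40))])
for back in (90,0):
    g=np.array([4,82,72])+a*(3-19+back); delta(bed(P,g),toolR(P,40))
for n,uv in(("jar",(168,226)),("cap",(176,178))):print(n,ray("top",uv,5))
E
```

```text
d m [ 0.4618 -0.456  -0.0763] w [ -7.05 -39.41   7.41] target [595.6  77.2 128.7]
d m [ 0.5193 -0.4624 -0.1452] w [ -7.05 -39.41   7.41] target [653.1  70.8  59.7]
jar [549.15309306 431.67624708   5.        ]
cap [678.05761584 413.09716111   5.        ]
```

```bash
python3 -m inch '[{"dx":0.03,"dy":-0.03},{"dx":0.06,"dy":-0.06},{"dx":0.09,"dy":-0.09},{"dx":0.12,"dy":-0.12},{"dx":0.145,"dy":-0.145}]'
python3 -m inch '[{"dx":0.03,"dy":-0.03},{"dx":0.06,"dy":-0.06,"wx":-1,"wy":-5.6,"wz":1},{"dx":0.09,"dy":-0.09,"wx":-2,"wy":-11.3,"wz":2.1},{"dx":0.12,"dy":-0.12,"wx":-3,"wy":-16.9,"wz":3.2},{"dx":0.145,"dy":-0.145,"wx":-3.5,"wy":-19.7,"wz":3.7}]'
python3 - <<'E'
from h import *
a=np.array([-np.sin(np.radians(40)),0,np.cos(np.radians(40))])
g=np.array([4,82,72])+a*(3-19+90); delta(bed(P,g),toolR(P,40))
print(manip.read_state()['joints'])
E
```

```text
d m [ 0.4618 -0.456  -0.0763] w [ -7.05 -39.41   7.41] target [595.6  77.2 128.7]
[ 1.25840659e+00  3.00410961e-01  1.52150286e+00 -2.40219280e-05
  1.32069563e+00 -6.65987493e-02]validation failed for argument at $[0]...
validation failed for argument at $[0]...
```

```bash
python3 -m inch '[{"gripper":1,"dx":0.03,"dy":-0.03},{"gripper":1,"dx":0.06,"dy":-0.06},{"gripper":1,"dx":0.09,"dy":-0.09},{"gripper":1,"dx":0.12,"dy":-0.12},{"gripper":1,"dx":0.145,"dy":-0.145}]' || python3 -m inch '[{"gripper":1,"dx":0.03,"dy":-0.03,"dz":0,"wx":0,"wy":0,"wz":0},{"gripper":1,"dx":0.06,"dy":-0.06,"dz":0,"wx":0,"wy":0,"wz":0},{"gripper":1,"dx":0.09,"dy":-0.09,"dz":0,"wx":0,"wy":0,"wz":0},{"gripper":1,"dx":0.12,"dy":-0.12,"dz":0,"wx":0,"wy":0,"wz":0},{"gripper":1,"dx":0.145,"dy":-0.145,"dz":0,"wx":0,"wy":0,"wz":0}]'; python3 -c "
from h import *
print(manip.read_state()['eef_pos'])"
```

```text
clock: 0.52
eef_pos: [279.8, 386.6, 205.3]
eef_rot: [-3.141, -0.0, 2.896]
wrist_force: [1.3, 1.6, -0.0]
finger_gap: 94.2
finger_force: 0.0
[279.82067429 386.62472855 205.28146401]validation failed for argument at $[0]...
```

```bash
python3 -m inch '[{"gripper":1,"dx":0.03,"dy":-0.03,"dz":0,"wx":0,"wy":0,"wz":0},{"gripper":1,"dx":0.06,"dy":-0.06,"dz":0,"wx":-1,"wy":-5.6,"wz":1},{"gripper":1,"dx":0.09,"dy":-0.09,"dz":0,"wx":-2,"wy":-11.3,"wz":2.1},{"gripper":1,"dx":0.12,"dy":-0.12,"dz":0,"wx":-3,"wy":-16.9,"wz":3.2},{"gripper":1,"dx":0.145,"dy":-0.145,"dz":0,"wx":-3.5,"wy":-19.7,"wz":3.7}]'
python3 - <<'E'
from h import *
a=np.array([-np.sin(np.radians(40)),0,np.cos(np.radians(40))])
g=np.array([4,82,72])+a*(3-19+90); delta(bed(P,g),toolR(P,40))
print(manip.read_state()['joints'])
E
```

```text
clock: 0.93
eef_pos: [424.4, 241.8, 205.4]
eef_rot: [3.129, 0.354, 2.961]
wrist_force: [1.3, 0.2, -0.2]
finger_gap: 94.0
finger_force: 0.0
d m [ 0.1712 -0.1646 -0.0767] w [ -3.48 -19.42   3.57] target [595.6  77.2 128.7]
[ 0.56880256  0.01845476  1.88824618 -0.27676125  0.98039003 -0.69843075]
```

Tracks well. On to the pre-grasp, then a look from the cameras.

```bash
python3 -m inch '[{"gripper":1,"dx":0.027,"dy":-0.027,"dz":0,"wx":-0.9,"wy":-4.9,"wz":0.9},{"gripper":1,"dx":0.054,"dy":-0.054,"dz":-0.005,"wx":-1.8,"wy":-9.8,"wz":1.8},{"gripper":1,"dx":0.08,"dy":-0.08,"dz":-0.01,"wx":-2.6,"wy":-14.6,"wz":2.7},{"gripper":1,"dx":0.107,"dy":-0.107,"dz":-0.02,"wx":-3.5,"wy":-19.4,"wz":3.6},{"gripper":1,"dx":0.13,"dy":-0.13,"dz":-0.03,"wx":-3.5,"wy":-19.4,"wz":3.6}]'
python3 -m inch '[{"gripper":1,"dx":0.015,"dy":-0.015,"dz":-0.015,"wx":0,"wy":0,"wz":0},{"gripper":1,"dx":0.03,"dy":-0.025,"dz":-0.03,"wx":0,"wy":0,"wz":0},{"gripper":1,"dx":0.041,"dy":-0.0346,"dz":-0.0467,"wx":0,"wy":0,"wz":0},{"gripper":1,"dx":0.041,"dy":-0.0346,"dz":-0.0467,"wx":0,"wy":0,"wz":0},{"gripper":1,"dx":0.041,"dy":-0.0346,"dz":-0.0467,"wx":0,"wy":0,"wz":0}]'
python3 - <<'E'
from h import *
a=np.array([-np.sin(np.radians(40)),0,np.cos(np.radians(40))])
g=np.array([4,82,72])+a*(3-19); delta(bed(P,g),toolR(P,40))
t=manip.camera("top");s=manip.camera("scene")
cv2.imwrite("pics/d.png",np.hstack([crop(t,240,120,100,140,4),crop(s,290,110,100,140,4)]))
p=manip.read_state()['eef_pos'];print(proj("top",p),proj("scene",p))
E
```

```text
clock: 1.35
eef_pos: [553.3, 111.8, 173.9]
eef_rot: [-3.14, 0.696, 3.033]
wrist_force: [0.0, 0.7, -0.5]
finger_gap: 94.2
finger_force: 0.0
clock: 1.77
eef_pos: [594.4, 78.4, 127.8]
eef_rot: [3.141, 0.691, 3.028]
wrist_force: [-0.0, -0.6, 0.0]
finger_gap: 94.1
finger_force: 0.0
d m [ 0.0587 -0.0076 -0.0681] w [-0.09 -0.43  0.13] target [653.1  70.8  59.7]
[298.10049991 197.15636096] [314.74545637 184.4843734 ]
```

View pics/d.png

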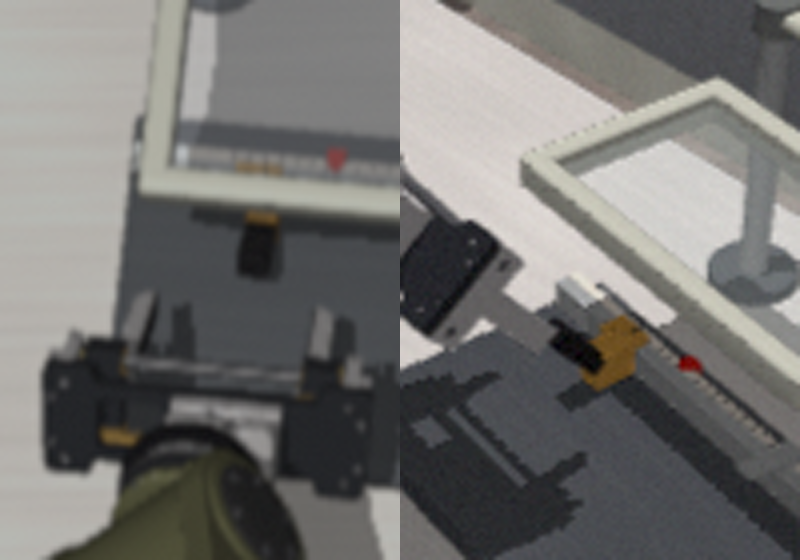

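Top: finger tips at crop cols 145/322, tab at 258 — tab slightly to −y of my estimate; clearance is ample. Approach aiming at bed y 77.

```bash
python3 -m inch '[{"gripper":1,"dx":0.014,"dy":-0.005,"dz":-0.017,"wx":0,"wy":0,"wz":0},{"gripper":1,"dx":0.028,"dy":-0.01,"dz":-0.034,"wx":0,"wy":-0.4,"wz":0},{"gripper":1,"dx":0.042,"dy":-0.012,"dz":-0.05,"wx":0,"wy":-0.4,"wz":0},{"gripper":1,"dx":0.0585,"dy":-0.0125,"dz":-0.067,"wx":0,"wy":-0.4,"wz":0},{"gripper":1,"dx":0.0585,"dy":-0.0125,"dz":-0.067,"wx":0,"wy":-0.4,"wz":0}]'
python3 - <<'E'
from h import *
t=manip.camera("top");s=manip.camera("scene")
cv2.imwrite("pics/e.png",np.hstack([crop(t,260,140,100,80,4),crop(s,310,150,100,80,4)]))
s=manip.read_state();print(s['eef_pos'],inv(P,s['eef_pos']))
E
```

```text
clock: 2.28
eef_pos: [653.9, 66.9, 60.0]
eef_rot: [3.14, 0.698, 3.028]
wrist_force: [0.4, 0.2, -0.2]
finger_gap: 93.7
finger_force: 0.0
[653.07090127  67.02655557  62.34350994] [14.72120105 78.24578671]
```

View pics/e.png

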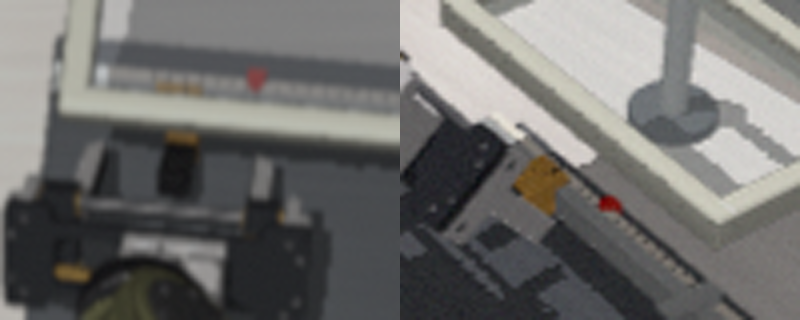

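Fingers straddle the tab (tips cols 98/265, tab 180). Close.

```bash
python3 -m inch '[{"gripper":0.5,"dx":0,"dy":0,"dz":0,"wx":0,"wy":0,"wz":0},{"gripper":0.1,"dx":0,"dy":0,"dz":0,"wx":0,"wy":0,"wz":0},{"gripper":0.1,"dx":0,"dy":0,"dz":0,"wx":0,"wy":0,"wz":0},{"gripper":0.1,"dx":0,"dy":0,"dz":0,"wx":0,"wy":0,"wz":0},{"gripper":0.1,"dx":0,"dy":0,"dz":0,"wx":0,"wy":0,"wz":0}]' 25
python3 -m inch '[{"gripper":0.1,"dx":0,"dy":0,"dz":0,"wx":0,"wy":0,"wz":0},{"gripper":0.1,"dx":0,"dy":0,"dz":0,"wx":0,"wy":0,"wz":0},{"gripper":0.1,"dx":0,"dy":0,"dz":0,"wx":0,"wy":0,"wz":0},{"gripper":0.1,"dx":0,"dy":0,"dz":0,"wx":0,"wy":0,"wz":0},{"gripper":0.1,"dx":0,"dy":0,"dz":0,"wx":0,"wy":0,"wz":0}]' 25
python3 - <<'E'
from h import *
s=manip.read_state();print(s['eef_pos'],inv(P,s['eef_pos']))
E
```

```text
clock: 2.8
eef_pos: [653.3, 66.5, 62.3]
eef_rot: [3.139, 0.7, 3.027]
wrist_force: [0.6, 0.6, 0.6]
finger_gap: 63.8
finger_force: 0.0
clock: 3.22
eef_pos: [653.3, 66.4, 61.7]
eef_rot: [3.139, 0.7, 3.027]
wrist_force: [-0.6, -0.2, -0.2]
finger_gap: 30.8
finger_force: 0.0
[653.30099887  66.35559953  61.6676663 ] [15.02439826 77.60453921]
```

```bash
python3 -m inch '[{"gripper":0.1,"dx":0,"dy":0,"dz":0,"wx":0,"wy":0,"wz":0},{"gripper":0.1,"dx":0,"dy":0,"dz":0,"wx":0,"wy":0,"wz":0},{"gripper":0.1,"dx":0,"dy":0,"dz":0,"wx":0,"wy":0,"wz":0},{"gripper":0.1,"dx":0,"dy":0,"dz":0,"wx":0,"wy":0,"wz":0},{"gripper":0.1,"dx":0,"dy":0,"dz":0,"wx":0,"wy":0,"wz":0}]' 25
python3 - <<'E'
from h import *
s=manip.read_state();print(s['eef_pos'],inv(P,s['eef_pos']))
S=lambda u,v:(310+(u-400+.5)/4-.5,150+(v+.5)/4-.5)
T=lambda u,v:(260+(u+.5)/4-.5,140+(v+.5)/4-.5)
for nm,n,uv,z in[("mark","scene",S(608,203),47),("mark","top",T(257,80),47),("saddle","top",T(180,89),56)]:
    print(nm,inv(P,ray(n,uv,z)))
p=[proj("top",bed(P,[70,y,z])) for y,z in((78,56),(36,47))];print(p)
E
```

```text
clock: 3.63
eef_pos: [653.4, 66.8, 61.7]
eef_rot: [3.139, 0.7, 3.028]
wrist_force: [2.6, 5.4, -1.3]
finger_gap: 19.8
finger_force: 25.0
[653.3816244   66.79688872  61.72417721] [15.05551077 78.05205305]
mark [79.0919972 38.1806699]
mark [75.78812854 35.47620031]
saddle [62.79719745 83.5792872 ]
[array([307.07442143, 159.34246978]), array([323.45559351, 161.78509859])]
```

```bash
python3 -m inch '[{"gripper":0.1,"dx":-0.0004,"dy":-0.004,"dz":0,"wx":0,"wy":0,"wz":0},{"gripper":0.1,"dx":-0.0011,"dy":-0.01,"dz":0,"wx":0,"wy":0,"wz":0},{"gripper":0.1,"dx":-0.0018,"dy":-0.016,"dz":0,"wx":0,"wy":0,"wz":0},{"gripper":0.1,"dx":-0.0022,"dy":-0.02,"dz":0,"wx":0,"wy":0,"wz":0},{"gripper":0.1,"dx":-0.0022,"dy":-0.02,"dz":0,"wx":0,"wy":0,"wz":0}]' 30
python3 -m inch '[{"gripper":0.1,"dx":-0.0004,"dy":-0.004,"dz":0,"wx":0,"wy":0,"wz":0},{"gripper":0.1,"dx":-0.0011,"dy":-0.01,"dz":0,"wx":0,"wy":0,"wz":0},{"gripper":0.1,"dx":-0.0018,"dy":-0.016,"dz":0,"wx":0,"wy":0,"wz":0},{"gripper":0.1,"dx":-0.0022,"dy":-0.02,"dz":0,"wx":0,"wy":0,"wz":0},{"gripper":0.1,"dx":-0.0022,"dy":-0.02,"dz":0,"wx":0,"wy":0,"wz":0}]' 30
python3 - <<'E'
from h import *
ims=[manip.camera("scene") for _ in range(4)];s=np.mean(ims,0).astype(np.uint8)
ts=np.mean([manip.camera("top") for _ in range(4)],0).astype(np.uint8)
cv2.imwrite("pics/f.png",np.hstack([crop(ts,295,145,40,40,10),crop(s,335,180,40,40,10)]))
s=manip.read_state();print(s['eef_pos'],inv(P,s['eef_pos']),s['finger_gap'])
E
```

```text
clock: 4.05
eef_pos: [651.1, 46.2, 61.7]
eef_rot: [3.139, 0.7, 3.028]
wrist_force: [0.4, 2.1, -0.4]
finger_gap: 19.9
finger_force: 30.0
clock: 4.47
eef_pos: [648.8, 26.2, 61.7]
eef_rot: [3.139, 0.7, 3.028]
wrist_force: [-0.2, 1.5, 0.9]
finger_gap: 20.2
finger_force: 30.0
[648.80826866  26.22853341  61.69164482] [15.01639391 37.22674833] 19.829062895386834
```

View pics/f.png

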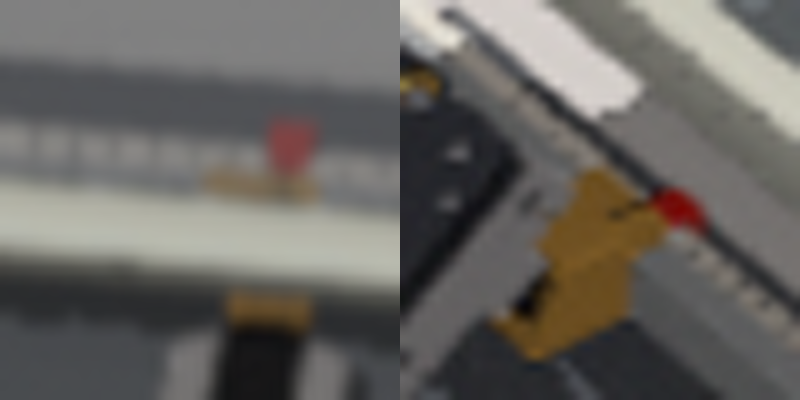

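Hairline: top (283,185), scene line (612,215)–(650,205); marker: top tip (291,172), scene tip (657,200).

```bash
python3 - <<'E'
from h import *
T=lambda u,v:(295+(u+.5)/10-.5,145+(v+.5)/10-.5)
S=lambda u,v:(335+(u-400+.5)/10-.5,180+(v+.5)/10-.5)
from scipy.optimize import brentq
for n,f,h,m in(("top",T,(283,185),(291,165)),("scene",S,(650,205),(668,206)),("scene",S,(612,215),(657,200))):
    h=np.array(f(*h));m=np.array(f(*m))
    # per-camera absolute y assuming given z, bed coordinates
    print(n,"hair",inv(P,ray(n,h,56)).round(1),"marker",inv(P,ray(n,m,47)).round(1))
# predicted crop px for hairline points and marker at same y
for n,o,(k,c) in(("top",(295,145),(10,0)),("scene",(335,180),(10,400))):
    for X in((55,37,56),(75,37,56),(60,37,47),(70.5,37,47),(75,37,47),(70.5,34,47)):
        q=(proj(n,bed(P,X))-o+.5)*k-.5; print(n,X,(q+[c,0]).round(0))
E
```

```text
top hair [64.1 36.8] marker [72.  35.7]
scene hair [68.3 34.5] marker [79.1 39.4]
scene hair [57.2 37.1] marker [78.2 43.1]
top (55, 37, 56) [279. 219.]
top (75, 37, 56) [286. 143.]
top (60, 37, 47) [281. 210.]
top (70.5, 37, 47) [285. 170.]
top (75, 37, 47) [287. 153.]
top (70.5, 34, 47) [297. 171.]
scene (55, 37, 56) [606. 218.]
scene (75, 37, 56) [664. 191.]
scene (60, 37, 47) [619. 237.]
scene (70.5, 37, 47) [649. 222.]
scene (75, 37, 47) [662. 216.]
scene (70.5, 34, 47) [656. 228.]
```

```bash
python3 - <<'E'
from h import *
t=np.mean([manip.camera("top").astype(float) for _ in range(8)],0);s=np.mean([manip.camera("scene").astype(float) for _ in range(8)],0)
w=np.clip(t[...,2]-np.maximum(t[...,1],t[...,0])-25,0,None)[150:170,310:335]
for r in range(20):
    if w[r].sum()>20: c=(w[r]*np.arange(310,335)).sum()/w[r].sum(); print(r+150,c.round(2),w[r].sum().round(),inv(P,ray("top",(c,r+150),47)).round(1))
for r in (161,162,163,164):print(r,t[r,314:330].mean(1).round().astype(int), (t[r,314:330,2]-t[r,314:330,0]).round().astype(int))
print(s[194:208,350:370].sum(2).round().astype(int)//3)
print((s[194:208,350:370,2]-s[194:208,350:370,1]).round().astype(int))
E
```

```text
157 323.42 32.0 [82.6 37.3]
158 323.59 113.0 [80.  36.6]
159 323.53 120.0 [77.4 36.5]
160 323.53 108.0 [74.7 36.3]
161 323.5 68.0 [72.1 36.1]
161 [123 126 124 118 119 126 126 112  95  87  91 104 119 128 128 125] [ 3  9 14 15 13 11 10 17 39 50 51 38 14  5  3  4]
162 [118 116 112 110 112 115 116 108  97  91  97 109 122 128 127 123] [ 3 17 29 31 28 26 23 25 34 39 42 32 16  5  3  3]
163 [115 112 109 107 107 106 106 103  98  93 101 107 114 120 121 119] [ 3 20 34 37 37 37 36 35 33 32 40 39 26  6  0  0]
164 [130 131 127 121 117 114 109 106 101  97 102 108 113 116 117 116] [ 6 14 21 26 27 28 30 29 26 26 33 37 29  6 -2 -2]
[[108 118 118 109  69  52  68  93 110 113 113 114 112 113 112 109 101  99
   99 103]
 [ 93  98 102 120 111  77  43  61  93 110 113 113 114 113 113 113 108 100
  100  98]
 [ 97  95 100 112 111  94  61  47  55  84 110 113 113 113 113 113 112 112
  107  96]
 [110 112  90  81  74  79  91  75  48  53  84 109 112 113 114 114 114 112
  111 109]
 [ 98 101  92  73  74  73  80  88  71  52  45  66  92 110 112 114 113 114
  113 112]
 [ 97  96  87  75  73  73  74  76  87  81  34  45  52
[... 1203 characters left out ...]
   4   4
    4   4]
 [  2  10  26  31  29  29  28  26  20  31  68  98 103 102  67  22   3   2
    3   3]
 [ 11  21  30  30  31  29  19  22  30  30  41  77 105 104  94  41   4   3
    4   4]
 [ 26  30  30  30  30  30  30  30  30  29  28  43  69  53  65  40   2   2
    3   3]
 [ 30  30  30  31  31  30  32  31  30  30  27  22   6  12  24  23   0   2
    3   3]
 [ 31  30  31  31  32  32  32  32  28  25  20   9   3   6   5   4   1  -1
    2   3]
 [ 30  32  32  32  34  32  29  31  26   8   0   0   0   2   4   6   4   2
   -1   1]
 [ 26  32  33  31  29  29  29  25   8   0   1   0   0   0   3   6   6   5
    2   0]
 [ 27  30  29  29  28  28  29  25   8  -1  -1   0   0   0   1   2   5   6
    4   2]]
```

Aligned within about 0.5 mm by the top view (hairline col ≈323.0, marker 323.5, expected slope accounts for the rest). Release and back out along the tab axis.

```bash
python3 -m inch '[{"gripper":0.3,"dx":0,"dy":0,"dz":0,"wx":0,"wy":0,"wz":0},{"gripper":0.4,"dx":0,"dy":0,"dz":0,"wx":0,"wy":0,"wz":0},{"gripper":0.5,"dx":0,"dy":0,"dz":0,"wx":0,"wy":0,"wz":0},{"gripper":0.5,"dx":0,"dy":0,"dz":0,"wx":0,"wy":0,"wz":0},{"gripper":0.5,"dx":-0.006,"dy":0.0007,"dz":0.008,"wx":0,"wy":0,"wz":0}]'
python3 -m inch '[{"gripper":0.5,"dx":-0.013,"dy":0.0015,"dz":0.016,"wx":0,"wy":0,"wz":0},{"gripper":0.5,"dx":-0.026,"dy":0.003,"dz":0.032,"wx":0,"wy":0,"wz":0},{"gripper":0.5,"dx":-0.045,"dy":0.005,"dz":0.054,"wx":0,"wy":0,"wz":0},{"gripper":0.5,"dx":-0.064,"dy":0.007,"dz":0.077,"wx":0,"wy":0,"wz":0},{"gripper":0.5,"dx":-0.083,"dy":0.009,"dz":0.1,"wx":0,"wy":0,"wz":0}]'
python3 - <<'E'
from h import *
t=np.mean([manip.camera("top").astype(float) for _ in range(8)],0)
s=np.mean([manip.camera("scene").astype(float) for _ in range(8)],0)
for r in (162,163,164):print(r,t[r,314:330].mean(1).round().astype(int))
cv2.imwrite("pics/s1.png",s);cv2.imwrite("pics/t1.png",t)
cv2.imwrite("pics/g.png",np.hstack([crop(t.astype(np.uint8),310,150,26,40,15),crop(s.astype(np.uint8),343,185,26,40,15)]))
# better billet: top-face corners on dye, both cams, soft threshold
for n,im in(("top",t),("scene",s)):
    b=im[...,0]-im[...,2]; x0,y0,w,h=(430,205,50,85) if n=="top" else (355,300,80,60)
    q=np.clip(b[y0:y0+h,x0:x0+w]-30,0,None); print(n,q.max())
    m=(q>0.45*q.max()).astype(np.uint8);k,l,st,ce=cv2.connectedComponentsWithStats(m);j=1+st[1:,4].argmax()
    c,_=cv2.findContours(cv2.resize((l==j).astype(np.uint8),None,fx=4,fy=4,interpolation=0),0,1)
    pts=(max(c,key=len)[:,0,:]+.5)/4-.5+[x0,y0]
    R=cv2.minAreaRect(np.array([ray(n,p,25)[:2] for p in pts],np.float32));print(R,cv2.boxPoints(R).round().tolist())
E
```

```text
clock: 6.08
eef_pos: [642.9, 27.0, 68.7]
eef_rot: [3.139, 0.698, 3.028]
wrist_force: [-0.7, 0.1, -0.7]
finger_gap: 46.4
finger_force: 0.0
clock: 6.5
eef_pos: [558.9, 36.3, 170.4]
eef_rot: [3.138, 0.699, 3.028]
wrist_force: [-0.1, -0.4, 1.3]
finger_gap: 47.1
finger_force: 0.0
162 [114 112 108 106 108 111 112 104  94  87  94 105 118 124 123 120]
163 [111 108 105 103 103 103 102 100  94  91  97 104 110 116 117 115]
164 [126 126 123 117 114 110 106 102  98  94  98 104 109 112 113 113]
top 54.75
((480.1422119140625, -313.5661926269531), (27.38784408569336, 134.88475036621094), 77.22105407714844) [[411.0, -312.0], [543.0, -342.0], [549.0, -315.0], [417.0, -285.0]]
scene 87.125
((482.28424072265625, -315.1072998046875), (28.20748519897461, 138.238525390625), 76.99705505371094) [[412.0, -313.0], [546.0, -344.0], [553.0, -317.0], [418.0, -286.0]][ WARN:0@5.664] global loadsave.cpp:1063 imwrite_ Unsupported depth image for selected encoder is fallbacked to CV_8U.
```

View pics/g.png

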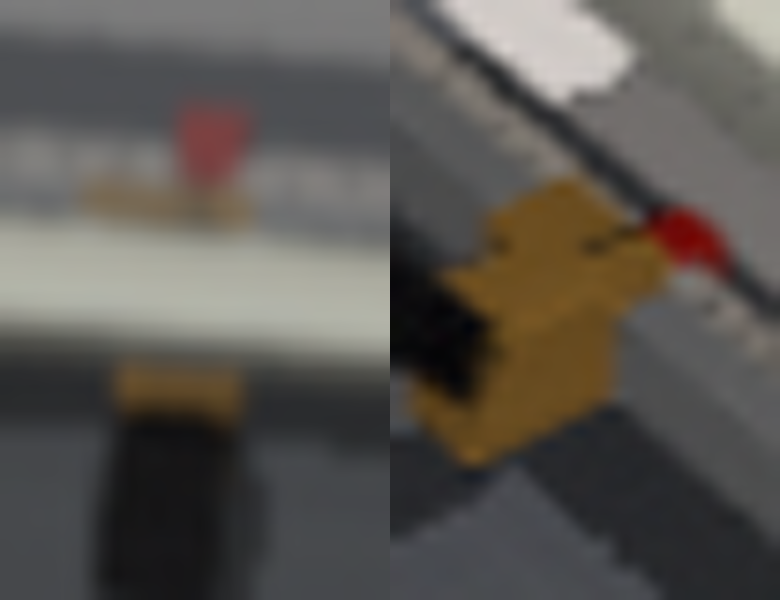

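Top: hairline (202,205) meets marker tip (208,185); scene agrees. Stop is set. Now to the billet.

```bash
python3 - <<'E'
from h import *
delta((481.5,-314.5,110),toolR(P,0,'y',-6.6))
E
```

```text
d m [-0.0784 -0.3505 -0.0596] w [ 6.65 39.54 -6.23] target [ 481.5 -314.5  110. ]
```

```bash
python3 -m inch '[{"gripper":0.65,"dx":-0.015,"dy":-0.03,"dz":0,"wx":0,"wy":0,"wz":0},{"gripper":0.65,"dx":-0.03,"dy":-0.065,"dz":0,"wx":1,"wy":6,"wz":-1},{"gripper":0.65,"dx":-0.045,"dy":-0.1,"dz":0,"wx":2,"wy":12,"wz":-2},{"gripper":0.65,"dx":-0.055,"dy":-0.135,"dz":0,"wx":3,"wy":18,"wz":-3},{"gripper":0.65,"dx":-0.06,"dy":-0.17,"dz":0,"wx":4,"wy":24,"wz":-4}]'
python3 -m inch '[{"gripper":0.65,"dx":-0.005,"dy":-0.037,"dz":0,"wx":0.5,"wy":3,"wz":-0.5},{"gripper":0.65,"dx":-0.01,"dy":-0.074,"dz":-0.01,"wx":1,"wy":6,"wz":-1},{"gripper":0.65,"dx":-0.015,"dy":-0.11,"dz":-0.025,"wx":2,"wy":11,"wz":-2},{"gripper":0.65,"dx":-0.018,"dy":-0.145,"dz":-0.04,"wx":2.6,"wy":15.5,"wz":-2.2},{"gripper":0.65,"dx":-0.0184,"dy":-0.1805,"dz":-0.06,"wx":2.6,"wy":15.5,"wz":-2.2}]'
python3 - <<'E'
from h import *
delta((481.5,-314.5,4),toolR(P,0,'y',-6.6))
t=manip.camera("top");s=manip.camera("scene")
cv2.imwrite("pics/i.png",np.hstack([crop(t,400,190,100,120,4),crop(s,340,250,100,120,4)]))
for p in((481.5,-314.5,110),(481.5,-314.5,25)):
  for n,o in(("top",(400,190)),("scene",(340,250))):print(n,((proj(n,p)-o)*4).round())
print(manip.read_state()['joints'])
E
```

```text
clock: 7.72
eef_pos: [498.7, -135.5, 171.1]
eef_rot: [3.131, 0.272, 2.953]
wrist_force: [0.8, 0.8, 0.3]
finger_gap: 60.8
finger_force: 0.0
clock: 8.13
eef_pos: [482.1, -316.7, 109.7]
eef_rot: [-3.139, -0.002, 2.916]
wrist_force: [1.0, 0.0, 0.1]
finger_gap: 61.2
finger_force: 0.0
d m [-0.0006  0.0022 -0.1057] w [ 0.12 -0.14 -0.06] target [ 481.5 -314.5    4. ]
top [254. 210.]
scene [235. 219.]
top [219. 224.]
scene [217. 315.]
[-0.64738426  0.45576209  1.55015751 -0.00203691  1.13903705 -1.98853281]
```

View pics/i.png

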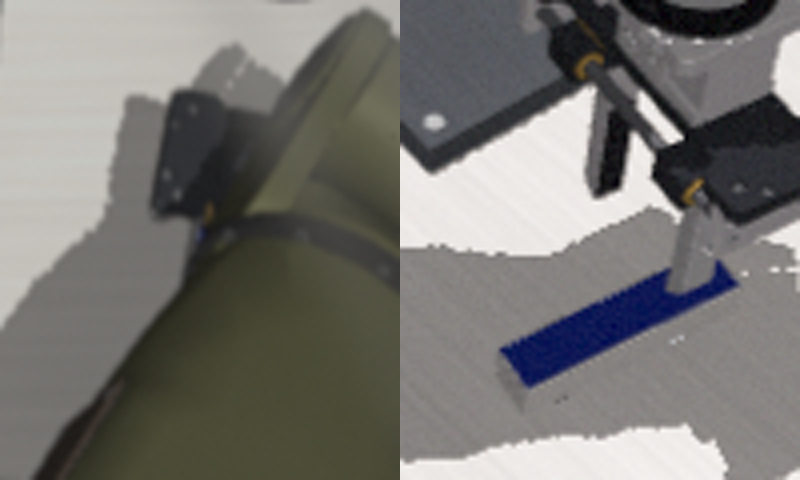

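Scene: billet dye centre ≈(617,322), matching prediction (617,315); fingers straddle it. Descend and grip.

```bash
python3 -m inch '[{"gripper":0.65,"dx":-0.0005,"dy":0.002,"dz":-0.035,"wx":0,"wy":0,"wz":0},{"gripper":0.65,"dx":-0.0005,"dy":0.002,"dz":-0.07,"wx":0,"wy":0,"wz":0},{"gripper":0.65,"dx":-0.0005,"dy":0.002,"dz":-0.092,"wx":0,"wy":0,"wz":0},{"gripper":0.65,"dx":-0.0005,"dy":0.002,"dz":-0.105,"wx":0,"wy":0,"wz":0},{"gripper":0.4,"dx":-0.0005,"dy":0.002,"dz":-0.105,"wx":0,"wy":0,"wz":0}]' 30
python3 -m inch '[{"gripper":0.2,"dx":0,"dy":0,"dz":0,"wx":0,"wy":0,"wz":0},{"gripper":0.2,"dx":0,"dy":0,"dz":0,"wx":0,"wy":0,"wz":0},{"gripper":0.2,"dx":0,"dy":0,"dz":0,"wx":0,"wy":0,"wz":0},{"gripper":0.2,"dx":0,"dy":0,"dz":0,"wx":0,"wy":0,"wz":0},{"gripper":0.2,"dx":0,"dy":0,"dz":0,"wx":0,"wy":0,"wz":0}]' 30
python3 -m inch '[{"gripper":0.2,"dx":0,"dy":0,"dz":0,"wx":0,"wy":0,"wz":0},{"gripper":0.2,"dx":0,"dy":0,"dz":0.005,"wx":0,"wy":0,"wz":0},{"gripper":0.2,"dx":0,"dy":0,"dz":0.015,"wx":0,"wy":0,"wz":0},{"gripper":0.2,"dx":0,"dy":0,"dz":0.03,"wx":0,"wy":0,"wz":0},{"gripper":0.2,"dx":0,"dy":0,"dz":0.06,"wx":0,"wy":0,"wz":0}]' 30
python3 - <<'E'
from h import *
p=bed(P,(-97,-56,70));R=toolR(P,0,'x')
delta(p,R)
E
```

```text
clock: 8.65
eef_pos: [480.2, -311.3, 2.7]
eef_rot: [-3.141, -0.002, 2.917]
wrist_force: [0.6, -0.8, 0.4]
finger_gap: 57.6
finger_force: 0.0
clock: 9.07
eef_pos: [481.7, -313.0, 6.2]
eef_rot: [-3.139, 0.003, 2.916]
wrist_force: [-1.2, -1.1, 6.8]
finger_gap: 29.7
finger_force: 30.0
clock: 9.48
eef_pos: [479.7, -311.4, 63.5]
eef_rot: [3.141, -0.003, 2.916]
wrist_force: [-0.4, -0.4, -2.1]
finger_gap: 29.8
finger_force: 30.0
d m [0.0474 0.2574 0.0065] w [ -0.19  -0.11 -83.47] target [527.1 -54.   70. ]
```

```bash
python3 -m inch '[{"gripper":0.2,"dx":-0.005,"dy":0.015,"dz":0.01,"wx":0,"wy":0,"wz":-5},{"gripper":0.2,"dx":-0.01,"dy":0.035,"dz":0.02,"wx":0,"wy":0,"wz":-12},{"gripper":0.2,"dx":-0.015,"dy":0.06,"dz":0.02,"wx":0,"wy":0,"wz":-19},{"gripper":0.2,"dx":-0.015,"dy":0.085,"dz":0.02,"wx":0,"wy":0,"wz":-26},{"gripper":0.2,"dx":-0.01,"dy":0.11,"dz":0.02,"wx":0,"wy":0,"wz":-33}]'
python3 -m inch '[{"gripper":0.2,"dx":0.01,"dy":0.025,"dz":0,"wx":0,"wy":0,"wz":-7},{"gripper":0.2,"dx":0.02,"dy":0.05,"dz":0,"wx":0,"wy":0,"wz":-14},{"gripper":0.2,"dx":0.03,"dy":0.075,"dz":0,"wx":0,"wy":0,"wz":-21},{"gripper":0.2,"dx":0.04,"dy":0.1,"dz":0,"wx":0,"wy":0,"wz":-28},{"gripper":0.2,"dx":0.05,"dy":0.12,"dz":0,"wx":0,"wy":0,"wz":-35}]'
python3 - <<'E'
from h import *
p=bed(P,(-97,-56,40));R=toolR(P,0,'x')
delta(p,R)
E
```

```text
clock: 9.9
eef_pos: [470.3, -201.4, 85.7]
eef_rot: [-3.14, 0.001, 2.333]
wrist_force: [1.2, 0.3, -2.3]
finger_gap: 29.7
finger_force: 30.0
clock: 10.32
eef_pos: [521.3, -80.6, 85.6]
eef_rot: [-3.14, 0.001, 1.724]
wrist_force: [0.6, -1.4, -2.3]
finger_gap: 29.3
finger_force: 30.0
d m [ 0.0058  0.0267 -0.0456] w [  0.06  -0.09 -15.15] target [527.1 -54.   40. ]
```

```bash
python3 -m inch '[{"gripper":0.2,"dx":0.003,"dy":0.012,"dz":0,"wx":0,"wy":0,"wz":-7},{"gripper":0.2,"dx":0.006,"dy":0.0265,"dz":-0.01,"wx":0,"wy":0,"wz":-14},{"gripper":0.2,"dx":0.006,"dy":0.0265,"dz":-0.025,"wx":0,"wy":0,"wz":-15.1},{"gripper":0.2,"dx":0.006,"dy":0.0265,"dz":-0.038,"wx":0,"wy":0,"wz":-15.1},{"gripper":0.2,"dx":0.006,"dy":0.0265,"dz":-0.046,"wx":0,"wy":0,"wz":-15.1}]'
python3 -m inch '[{"gripper":0.2,"dx":0,"dy":0,"dz":-0.001,"wx":0,"wy":0,"wz":0},{"gripper":0.2,"dx":0,"dy":0,"dz":-0.003,"wx":0,"wy":0,"wz":0},{"gripper":0.2,"dx":0,"dy":0,"dz":-0.005,"wx":0,"wy":0,"wz":0},{"gripper":0.2,"dx":0,"dy":0,"dz":-0.007,"wx":0,"wy":0,"wz":0},{"gripper":0.2,"dx":0,"dy":0,"dz":-0.008,"wx":0,"wy":0,"wz":0}]'
python3 - <<'E'
from h import *
p=bed(P,(-97,-56,29));R=toolR(P,0,'x')
delta(p,R)
E
```

```text
clock: 10.73
eef_pos: [526.6, -55.6, 38.2]
eef_rot: [-3.139, 0.001, 1.466]
wrist_force: [0.3, -0.5, -3.4]
finger_gap: 29.7
finger_force: 30.0
clock: 11.15
eef_pos: [527.2, -56.1, 31.1]
eef_rot: [-3.14, 0.001, 1.466]
wrist_force: [-6.7, 1.2, 17.0]
finger_gap: 29.5
finger_force: 30.0
d m [-0.0001  0.0021 -0.0021] w [ 0.06 -0.07 -0.36] target [527.1 -54.   29. ]
```

Touched down (17 N); ease up 1 mm and release.

```bash
python3 -m inch '[{"gripper":0.2,"dx":0,"dy":0,"dz":0.0005,"wx":0,"wy":0,"wz":0},{"gripper":0.2,"dx":0,"dy":0,"dz":0.001,"wx":0,"wy":0,"wz":0},{"gripper":0.2,"dx":0,"dy":0,"dz":0.001,"wx":0,"wy":0,"wz":0},{"gripper":0.2,"dx":0,"dy":0,"dz":0.001,"wx":0,"wy":0,"wz":0},{"gripper":0.2,"dx":0,"dy":0,"dz":0.001,"wx":0,"wy":0,"wz":0}]' 10
python3 -m inch '[{"gripper":0.4,"dx":0,"dy":0,"dz":0,"wx":0,"wy":0,"wz":0},{"gripper":0.55,"dx":0,"dy":0,"dz":0,"wx":0,"wy":0,"wz":0},{"gripper":0.55,"dx":0,"dy":0,"dz":0,"wx":0,"wy":0,"wz":0},{"gripper":0.55,"dx":0,"dy":0,"dz":0,"wx":0,"wy":0,"wz":0},{"gripper":0.55,"dx":0,"dy":0,"dz":0.004,"wx":0,"wy":0,"wz":0}]' 10
python3 -m inch '[{"gripper":0.55,"dx":0,"dy":0,"dz":0.02,"wx":0,"wy":0,"wz":0},{"gripper":0.55,"dx":0,"dy":0,"dz":0.05,"wx":0,"wy":0,"wz":0},{"gripper":1,"dx":0,"dy":0,"dz":0.085,"wx":0,"wy":0,"wz":0},{"gripper":1,"dx":-0.01,"dy":0,"dz":0.12,"wx":0,"wy":0,"wz":6},{"gripper":1,"dx":-0.03,"dy":0,"dz":0.14,"wx":0,"wy":0,"wz":13}]' 10
python3 - <<'E'
from h import *
p=bed(P,(-160,-60,120));R=toolR(P,40,'y')
delta(p,R)
E
```

```text
clock: 11.57
eef_pos: [527.0, -55.9, 31.8]
eef_rot: [-3.14, 0.001, 1.466]
wrist_force: [-0.0, 0.4, -2.8]
finger_gap: 29.7
finger_force: 10.0
clock: 11.98
eef_pos: [526.7, -55.9, 35.4]
eef_rot: [-3.139, 0.001, 1.466]
wrist_force: [-0.5, 1.1, -0.1]
finger_gap: 51.4
finger_force: 0.0
clock: 12.4
eef_pos: [498.3, -56.1, 179.6]
eef_rot: [3.139, 0.002, 1.697]
wrist_force: [0.7, -0.2, 0.9]
finger_gap: 68.5
finger_force: 0.0
d m [-0.0343  0.0051 -0.0596] w [-30.18 -30.43  73.03] target [464.1 -51.  120. ]
```

```bash
python3 -m inch '[{"gripper":1,"dx":-0.006,"dy":0.001,"dz":0,"wx":0,"wy":0,"wz":7},{"gripper":1,"dx":-0.012,"dy":0.002,"dz":0,"wx":0,"wy":0,"wz":14},{"gripper":1,"dx":-0.018,"dy":0.003,"dz":0,"wx":0,"wy":0,"wz":21},{"gripper":1,"dx":-0.024,"dy":0.004,"dz":0,"wx":0,"wy":0,"wz":28},{"gripper":1,"dx":-0.03,"dy":0.005,"dz":0,"wx":0,"wy":0,"wz":35}]'
python3 -m inch '[{"gripper":1,"dx":0,"dy":0,"dz":0,"wx":0,"wy":0,"wz":7},{"gripper":1,"dx":0,"dy":0,"dz":0,"wx":0,"wy":0,"wz":14},{"gripper":1,"dx":0,"dy":0,"dz":0,"wx":0,"wy":0,"wz":21},{"gripper":1,"dx":0,"dy":0,"dz":0,"wx":0,"wy":0,"wz":28},{"gripper":1,"dx":0,"dy":0,"dz":0,"wx":0,"wy":0,"wz":35}]'
python3 - <<'E'
from h import *
p=bed(P,(-160,-60,120));R=toolR(P,40,'y')
delta(p,R)
# billet dye on the bed
for n in("top","scene"):
    im=np.mean([manip.camera(n).astype(float) for _ in range(3)],0);b=im[...,0]-im[...,2]
    c0=proj(n,bed(P,(-97,-56,50))); x0,y0=(c0-45).astype(int); q=np.clip(b[y0:y0+90,x0:x0+90]-30,0,None)
    m=(q>0.45*q.max()).astype(np.uint8);k,l,st,ce=cv2.connectedComponentsWithStats(m);j=1+st[1:,4].argmax()
    c,_=cv2.findContours(cv2.resize((l==j).astype(np.uint8),None,fx=4,fy=4,interpolation=0),0,1)
    pts=(max(c,key=len)[:,0,:]+.5)/4-.5+[x0,y0]
    R=cv2.minAreaRect(np.array([inv(P,ray(n,p,50)) for p in pts],np.float32));print(n,q.max(),R)
E
```

```text
clock: 12.82
eef_pos: [466.7, -50.9, 176.2]
eef_rot: [-3.14, 0.002, 2.31]
wrist_force: [0.9, -0.0, 0.3]
finger_gap: 93.7
finger_force: 0.0
clock: 13.23
eef_pos: [467.0, -50.9, 176.1]
eef_rot: [-3.14, 0.001, 2.921]
wrist_force: [0.0, -0.3, -0.6]
finger_gap: 94.0
finger_force: 0.0
d m [-0.0029 -0.     -0.0561] w [ -6.5  -39.4    6.06] target [464.1 -51.  120. ]Traceback (most recent call last):
  File "<stdin>", line 8, in <module>
ValueError: attempt to get argmax of an empty sequence
```

```bash
python3 -m inch '[{"gripper":1,"dx":-0.001,"dy":0,"dz":-0.01,"wx":-1.1,"wy":-6.9,"wz":1.1},{"gripper":1,"dx":-0.002,"dy":0,"dz":-0.02,"wx":-2.2,"wy":-13.6,"wz":2.1},{"gripper":1,"dx":-0.003,"dy":0,"dz":-0.03,"wx":-3.3,"wy":-20,"wz":3.1},{"gripper":1,"dx":-0.003,"dy":0,"dz":-0.04,"wx":-4.4,"wy":-26.5,"wz":4.1},{"gripper":1,"dx":-0.003,"dy":0,"dz":-0.056,"wx":-5.5,"wy":-33,"wz":5.1}]'
python3 -m inch '[{"gripper":1,"dx":0,"dy":0,"dz":0,"wx":-1,"wy":-6.4,"wz":1},{"gripper":1,"dx":0,"dy":0,"dz":-0.02,"wx":-1,"wy":-6.4,"wz":1},{"gripper":1,"dx":0,"dy":0,"dz":-0.04,"wx":-1,"wy":-6.4,"wz":1},{"gripper":1,"dx":0,"dy":0,"dz":-0.065,"wx":-1,"wy":-6.4,"wz":1},{"gripper":1,"dx":0,"dy":0,"dz":-0.083,"wx":-1,"wy":-6.4,"wz":1}]'
python3 - <<'E'
from h import *
s=manip.read_state();print(inv(P,s['eef_pos']))
delta(bed(P,(-122,-58,36)),toolR(P,40,'y'))
delta(bed(P,(15,-58,36)),toolR(P,40,'y'))
print(s['joints'])
E
```

```text
clock: 13.8
eef_pos: [464.3, -50.9, 122.3]
eef_rot: [3.13, 0.582, 2.996]
wrist_force: [2.2, 0.3, 0.8]
finger_gap: 94.2
finger_force: 0.0
clock: 14.22
eef_pos: [467.4, -43.1, 55.7]
eef_rot: [-3.138, 0.661, 3.008]
wrist_force: [-0.3, 0.3, 0.9]
finger_gap: 94.0
finger_force: 0.0
[-157.61555576  -51.82570926]
d m [ 0.0347 -0.0101 -0.0197] w [-0.11 -2.1   1.41] target [502.1 -53.2  36. ]
d m [ 0.1709 -0.0253 -0.0197] w [-0.11 -2.1   1.41] target [638.2 -68.4  36. ]
[-0.18708166  0.11979167  2.33944504  0.94262964  0.03643963 -2.55514877]
```

Joint 6 has run up to its limit (wrist nearly straight here). Ease the tilt back to 28° for the front part.

```bash
python3 - <<'E'
from h import *
delta(bed(P,(-150,-58,56)),toolR(P,28,'y'))
E
python3 -m inch '[{"gripper":1,"dx":0.001,"dy":0,"dz":0.005,"wx":0.3,"wy":2,"wz":0},{"gripper":1,"dx":0.002,"dy":0,"dz":0.01,"wx":0.6,"wy":4,"wz":0},{"gripper":1,"dx":0.003,"dy":0,"dz":0.01,"wx":0.9,"wy":6,"wz":0},{"gripper":1,"dx":0.004,"dy":0,"dz":0.01,"wx":1.2,"wy":8,"wz":0},{"gripper":1,"dx":0.005,"dy":0,"dz":0.01,"wx":1.5,"wy":10,"wz":0}]'
python3 - <<'E'
from h import *
delta(bed(P,(-145,-58,50)),toolR(P,28,'y'));print(manip.read_state()['joints'])
E
```

```text
d m [ 0.0069 -0.007   0.0003] w [1.36 9.81 1.39] target [474.2 -50.1  56. ]
clock: 14.63
eef_pos: [472.1, -43.2, 66.4]
eef_rot: [-3.138, 0.482, 3.011]
wrist_force: [-0.2, 0.7, -0.9]
finger_gap: 93.9
finger_force: 0.0
d m [ 0.0072 -0.0075 -0.0164] w [ 0.12 -0.37  1.2 ] target [479.2 -50.6  50. ]
[-0.17959231  0.11537615  2.21041008  0.05914021  0.33421274 -1.669945  ]
```

```bash
python3 -m inch '[{"gripper":1,"dx":0.003,"dy":-0.004,"dz":-0.008,"wx":0,"wy":0,"wz":0.6},{"gripper":1,"dx":0.005,"dy":-0.0075,"dz":-0.016,"wx":0,"wy":0,"wz":1.2},{"gripper":1,"dx":0.007,"dy":-0.0075,"dz":-0.025,"wx":0,"wy":0,"wz":1.2},{"gripper":1,"dx":0.009,"dy":-0.008,"dz":-0.031,"wx":0,"wy":0,"wz":1.2},{"gripper":1,"dx":0.013,"dy":-0.008,"dz":-0.031,"wx":0,"wy":0,"wz":1.2}]'
python3 - <<'E'
from h import *
s=manip.read_state();print(s['joints'],inv(P,s['eef_pos']))
delta(bed(P,(-40,-58,35)),toolR(P,28,'y'))
delta(bed(P,(0,-58,35)),toolR(P,38,'y'))
E
```

```text
clock: 15.05
eef_pos: [485.2, -50.5, 34.3]
eef_rot: [-3.14, 0.483, 3.034]
wrist_force: [-0.2, -0.3, -0.5]
finger_gap: 94.1
finger_force: 0.0
[-0.20256246  0.22053265  2.19270856  0.17316382  0.25020305 -1.82309346] [-139.07473654  -57.19683064]
d m [ 0.0984 -0.0118  0.0007] w [ 0.05 -0.31 -0.19] target [583.6 -62.3  35. ]
d m [ 0.1381 -0.0162  0.0007] w [ -1.05 -10.25  -0.18] target [623.3 -66.7  35. ]
```

```bash
python3 -m inch '[{"gripper":1,"dx":0.005,"dy":-0.0006,"dz":0,"wx":0,"wy":0,"wz":0},{"gripper":1,"dx":0.01,"dy":-0.0011,"dz":0,"wx":0,"wy":0,"wz":0},{"gripper":1,"dx":0.014,"dy":-0.0016,"dz":0,"wx":0,"wy":0,"wz":0},{"gripper":1,"dx":0.018,"dy":-0.002,"dz":0,"wx":0,"wy":0,"wz":0},{"gripper":1,"dx":0.022,"dy":-0.0025,"dz":0,"wx":0,"wy":0,"wz":0}]'
python3 -m inch '[{"gripper":1,"dx":0.005,"dy":-0.0006,"dz":0,"wx":0,"wy":0,"wz":0},{"gripper":1,"dx":0.01,"dy":-0.0011,"dz":0,"wx":0,"wy":0,"wz":0},{"gripper":1,"dx":0.015,"dy":-0.0017,"dz":0,"wx":0,"wy":0,"wz":0},{"gripper":1,"dx":0.02,"dy":-0.0022,"dz":0,"wx":0,"wy":0,"wz":0},{"gripper":1,"dx":0.025,"dy":-0.0028,"dz":0,"wx":0,"wy":0,"wz":0}]'
python3 -m inch '[{"gripper":1,"dx":0.005,"dy":-0.0006,"dz":0,"wx":0,"wy":0,"wz":0},{"gripper":1,"dx":0.01,"dy":-0.0011,"dz":0,"wx":0,"wy":0,"wz":0},{"gripper":1,"dx":0.015,"dy":-0.0017,"dz":0,"wx":0,"wy":0,"wz":0},{"gripper":1,"dx":0.02,"dy":-0.0022,"dz":0,"wx":0,"wy":0,"wz":0},{"gripper":1,"dx":0.025,"dy":-0.0028,"dz":0,"wx":0,"wy":0,"wz":0}]'
python3 - <<'E'
from h import *
s=manip.read_state();print(s['joints'],inv(P,s['eef_pos']))
delta(bed(P,(-30,-58,35)),toolR(P,38,'y'))
delta(bed(P,(10,-58,35)),toolR(P,38,'y'))
cv2.imwrite("pics/k.png",crop(manip.camera("scene"),260,150,190,140,4))
E
```

```text
clock: 15.47
eef_pos: [508.1, -53.0, 35.5]
eef_rot: [-3.138, 0.485, 3.038]
wrist_force: [-3.6, 0.6, 3.4]
finger_gap: 94.1
finger_force: 1.7
clock: 15.88
eef_pos: [533.2, -55.9, 35.4]
eef_rot: [-3.138, 0.485, 3.038]
wrist_force: [-2.9, 0.1, 2.1]
finger_gap: 94.1
finger_force: 1.6
clock: 16.3
eef_pos: [558.2, -58.7, 35.3]
eef_rot: [-3.138, 0.485, 3.038]
wrist_force: [-3.1, 0.8, 2.2]
finger_gap: 94.0
finger_force: 1.6
[-0.18724213  0.35008154  2.00469096  0.11883759  0.30470052 -1.75835943] [-65.59266423 -57.24949692]
d m [ 0.0353 -0.0047 -0.0003] w [ -0.93 -10.15  -0.34] target [593.5 -63.4  35. ]
d m [ 0.075  -0.0091 -0.0003] w [ -0.93 -10.15  -0.34] target [633.2 -67.9  35. ]
```

View pics/k.png

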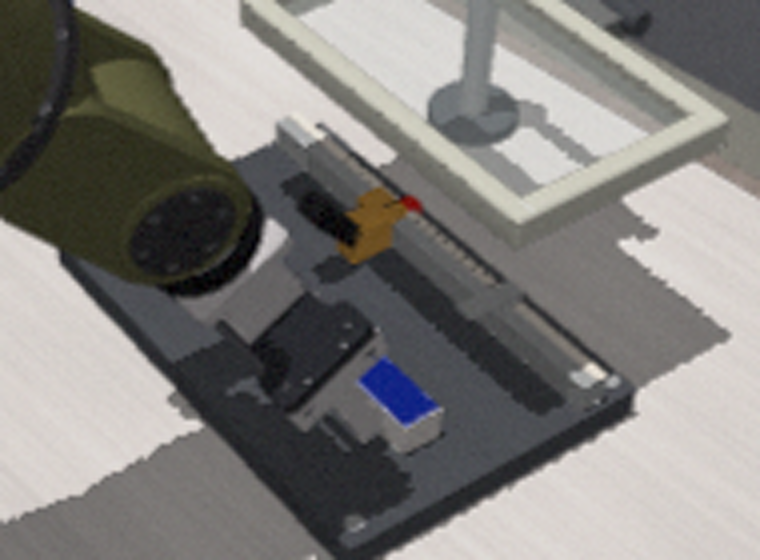

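Scene: billet (dye visible around (400,390)) slides squarely ahead of both fingers; magnifier is clear. Continue with more tilt.

```bash
python3 -m inch '[{"gripper":1,"dx":0.005,"dy":-0.0006,"dz":0,"wx":-0.1,"wy":-1.5,"wz":0},{"gripper":1,"dx":0.01,"dy":-0.0011,"dz":0,"wx":-0.3,"wy":-3,"wz":0},{"gripper":1,"dx":0.015,"dy":-0.0017,"dz":0,"wx":-0.4,"wy":-4.5,"wz":0},{"gripper":1,"dx":0.02,"dy":-0.0022,"dz":0,"wx":-0.6,"wy":-6,"wz":-0.2},{"gripper":1,"dx":0.025,"dy":-0.0028,"dz":0,"wx":-0.7,"wy":-7.5,"wz":-0.2}]'
python3 -m inch '[{"gripper":1,"dx":0.005,"dy":-0.0006,"dz":0,"wx":0,"wy":-1,"wz":0},{"gripper":1,"dx":0.01,"dy":-0.0011,"dz":0,"wx":-0.1,"wy":-2,"wz":0},{"gripper":1,"dx":0.015,"dy":-0.0017,"dz":0,"wx":-0.2,"wy":-2.5,"wz":0},{"gripper":1,"dx":0.02,"dy":-0.0022,"dz":0,"wx":-0.2,"wy":-2.5,"wz":0},{"gripper":1,"dx":0.025,"dy":-0.0028,"dz":0,"wx":-0.2,"wy":-2.5,"wz":0}]'
python3 -m inch '[{"gripper":1,"dx":0.004,"dy":-0.0004,"dz":0,"wx":0,"wy":0,"wz":0},{"gripper":1,"dx":0.008,"dy":-0.0009,"dz":0,"wx":0,"wy":0,"wz":0},{"gripper":1,"dx":0.012,"dy":-0.0013,"dz":0,"wx":0,"wy":0,"wz":0},{"gripper":1,"dx":0.016,"dy":-0.0018,"dz":0,"wx":0,"wy":0,"wz":0},{"gripper":1,"dx":0.02,"dy":-0.0022,"dz":0,"wx":0,"wy":0,"wz":0}]'
python3 - <<'E'
from h import *
s=manip.read_state();print(s['joints'],inv(P,s['eef_pos']))
delta(bed(P,(19,-58,35)),toolR(P,38,'y'))
E
```

```text
clock: 16.77
eef_pos: [582.8, -61.6, 35.1]
eef_rot: [-3.14, 0.618, 3.033]
wrist_force: [-0.9, -0.5, -1.4]
finger_gap: 93.9
finger_force: 0.6
clock: 17.18
eef_pos: [607.8, -64.3, 34.9]
eef_rot: [3.141, 0.66, 3.032]
wrist_force: [-0.7, 0.3, -1.2]
finger_gap: 94.2
finger_force: 0.6
clock: 17.6
eef_pos: [627.9, -66.5, 35.1]
eef_rot: [3.142, 0.66, 3.033]
wrist_force: [-0.6, -0.1, -0.4]
finger_gap: 94.1
finger_force: 0.6
[-0.18304538  0.45498173  1.92955057  0.43436849  0.10818327 -2.06144436] [  4.55835717 -57.25894228]
d m [ 0.0143 -0.0023 -0.0001] w [-0.02 -0.17 -0.13] target [642.2 -68.9  35. ]
```

```bash
python3 -m inch '[{"gripper":1,"dx":0.002,"dy":-0.0002,"dz":0,"wx":0,"wy":0,"wz":0},{"gripper":1,"dx":0.004,"dy":-0.0004,"dz":0,"wx":0,"wy":0,"wz":0},{"gripper":1,"dx":0.006,"dy":-0.0007,"dz":0,"wx":0,"wy":0,"wz":0},{"gripper":1,"dx":0.008,"dy":-0.0009,"dz":0,"wx":0,"wy":0,"wz":0},{"gripper":1,"dx":0.01,"dy":-0.0011,"dz":0,"wx":0,"wy":0,"wz":0}]'
python3 -m inch '[{"gripper":1,"dx":0.0005,"dy":0,"dz":0,"wx":0,"wy":0,"wz":0},{"gripper":1,"dx":0.001,"dy":-0.0001,"dz":0,"wx":0,"wy":0,"wz":0},{"gripper":1,"dx":0.0015,"dy":-0.0002,"dz":0,"wx":0,"wy":0,"wz":0},{"gripper":1,"dx":0.002,"dy":-0.0002,"dz":0,"wx":0,"wy":0,"wz":0},{"gripper":1,"dx":0.0025,"dy":-0.0003,"dz":0,"wx":0,"wy":0,"wz":0}]'
```

```text
clock: 18.02
eef_pos: [637.8, -67.6, 35.3]
eef_rot: [3.142, 0.66, 3.033]
wrist_force: [-0.6, -0.4, -0.9]
finger_gap: 94.1
finger_force: 0.6
clock: 18.43
eef_pos: [640.2, -67.9, 35.4]
eef_rot: [3.142, 0.661, 3.033]
wrist_force: [-1.0, 0.9, -0.7]
finger_gap: 94.4
finger_force: 0.6
```

```bash
python3 -m inch '[{"gripper":1,"dx":0.0005,"dy":0,"dz":0,"wx":0,"wy":0,"wz":0},{"gripper":1,"dx":0.001,"dy":-0.0001,"dz":0,"wx":0,"wy":0,"wz":0},{"gripper":1,"dx":0.0015,"dy":-0.0002,"dz":0,"wx":0,"wy":0,"wz":0},{"gripper":1,"dx":0.002,"dy":-0.0002,"dz":0,"wx":0,"wy":0,"wz":0},{"gripper":1,"dx":0.0025,"dy":-0.0003,"dz":0,"wx":0,"wy":0,"wz":0}]'
python3 -m inch '[{"gripper":1,"dx":0.0004,"dy":0,"dz":0,"wx":0,"wy":0,"wz":0},{"gripper":1,"dx":0.0008,"dy":-0.0001,"dz":0,"wx":0,"wy":0,"wz":0},{"gripper":1,"dx":0.0012,"dy":-0.0001,"dz":0,"wx":0,"wy":0,"wz":0},{"gripper":1,"dx":0.0016,"dy":-0.0002,"dz":0,"wx":0,"wy":0,"wz":0},{"gripper":1,"dx":0.002,"dy":-0.0002,"dz":0,"wx":0,"wy":0,"wz":0}]'
python3 - <<'E'
from h import *
s=manip.read_state();print(inv(P,s['eef_pos']),s['wrist_force'])
E
```

```text
clock: 18.85
eef_pos: [642.8, -68.2, 35.4]
eef_rot: [3.142, 0.661, 3.033]
wrist_force: [-1.4, -0.1, 0.0]
finger_gap: 94.2
finger_force: 0.7
clock: 19.27
eef_pos: [643.9, -68.1, 34.6]
eef_rot: [3.141, 0.658, 3.033]
wrist_force: [-11.4, 1.4, 1.8]
finger_gap: 94.0
finger_force: 5.8
[ 20.59969085 -57.09217384] [-11.36328479   1.41696934   1.82495436]
```

Fence contact confirmed (11 N at TCP bed x 20.6, as geometry predicts). Back off, close fingers, go round to the −y end.

```bash
python3 -m inch '[{"gripper":1,"dx":-0.005,"dy":0.0006,"dz":0,"wx":0,"wy":0,"wz":0},{"gripper":1,"dx":-0.012,"dy":0.0013,"dz":0,"wx":0,"wy":0.5,"wz":0},{"gripper":0.3,"dx":-0.02,"dy":0.0022,"dz":0,"wx":0,"wy":1,"wz":0},{"gripper":0,"dx":-0.026,"dy":0.0029,"dz":0,"wx":0,"wy":2,"wz":0},{"gripper":0,"dx":-0.03,"dy":-0.005,"dz":0.002,"wx":0,"wy":2,"wz":0}]' 10
python3 - <<'E'
from h import *
delta(bed(P,(-10,-165,37)),toolR(P,36,'y'))
E
```

```text
clock: 19.68
eef_pos: [614.0, -72.6, 37.6]
eef_rot: [-3.137, 0.625, 3.036]
wrist_force: [-0.1, -0.9, 0.0]
finger_gap: 77.2
finger_force: 0.0
d m [-0.0126 -0.0994 -0.0006] w [ 0.2  -0.23 -0.17] target [ 601.5 -172.    37. ]
```

```bash
python3 -m inch '[{"gripper":0,"dx":-0.003,"dy":-0.02,"dz":0,"wx":0,"wy":0,"wz":0},{"gripper":0,"dx":-0.006,"dy":-0.04,"dz":0,"wx":0,"wy":0,"wz":0},{"gripper":0,"dx":-0.009,"dy":-0.06,"dz":0,"wx":0,"wy":0,"wz":0},{"gripper":0,"dx":-0.0115,"dy":-0.08,"dz":0,"wx":0,"wy":0,"wz":0},{"gripper":0,"dx":-0.0126,"dy":-0.0994,"dz":0,"wx":0,"wy":0,"wz":0}]'
python3 -m inch '[{"gripper":0,"dx":0,"dy":0,"dz":0,"wx":0,"wy":0,"wz":0},{"gripper":0,"dx":0,"dy":0,"dz":0,"wx":0,"wy":0,"wz":0},{"gripper":0,"dx":0,"dy":0,"dz":0,"wx":0,"wy":0,"wz":0},{"gripper":0,"dx":0,"dy":0,"dz":0,"wx":0,"wy":0,"wz":0},{"gripper":0,"dx":0,"dy":0,"dz":0,"wx":0,"wy":0,"wz":0}]'
python3 - <<'E'
from h import *
s=manip.read_state();print(s['joints'],s['finger_gap'],inv(P,s['eef_pos']))
delta(bed(P,(36,-165,37)),toolR(P,36,'y'))
cv2.imwrite("pics/m.png",np.hstack([crop(manip.camera("top"),290,130,130,110,3),crop(manip.camera("scene"),310,170,130,110,3)]))
E
```

```text
clock: 20.1
eef_pos: [602.3, -173.0, 38.9]
eef_rot: [-3.138, 0.623, 3.03]
wrist_force: [0.0, -0.2, -0.0]
finger_gap: 44.2
finger_force: 0.0
clock: 20.52
eef_pos: [603.1, -171.1, 38.7]
eef_rot: [-3.135, 0.623, 3.036]
wrist_force: [0.7, 0.1, 0.1]
finger_gap: 10.8
finger_force: 0.0
[-0.40744233  0.44576347  1.91044519  0.75051413  0.24794452 -2.55369093] 10.809376149893334 [  -8.4576855  -163.96292444]
d m [ 0.0441 -0.006  -0.0017] w [ 0.26 -0.36 -0.13] target [ 647.2 -177.1   37. ]
```

View pics/m.png

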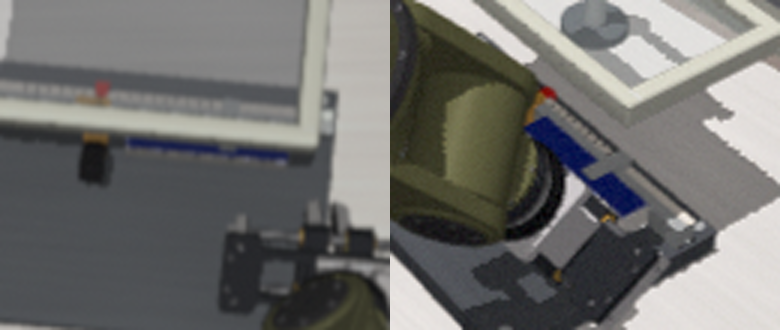

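Top: billet (dye cols 127–287) lies against the fence about 15 mm short of the jaw. Joint 6 is against its limit again, so I back off and give the tool a half turn (same grasp, joint 6 mid-range).

```bash
python3 -m inch '[{"gripper":0,"dx":-0.015,"dy":0.0017,"dz":0.01,"wx":0.6,"wy":5,"wz":0},{"gripper":0,"dx":-0.035,"dy":0.004,"dz":0.025,"wx":1.2,"wy":11,"wz":0},{"gripper":0,"dx":-0.055,"dy":0.006,"dz":0.045,"wx":1.9,"wy":17,"wz":0},{"gripper":0,"dx":-0.08,"dy":0.009,"dz":0.065,"wx":2.5,"wy":22,"wz":0},{"gripper":0,"dx":-0.1,"dy":0.011,"dz":0.09,"wx":3,"wy":27,"wz":0}]'
python3 - <<'E'
from h import *
s=manip.read_state();print(s['joints'],inv(P,s['eef_pos']))
R=Ro.from_euler('xyz',s['eef_rot']);z=R.as_matrix()[:,2];print(z)
delta(bed(P,(-110,-165,130)),toolR(P,0,'y'))
E
```

```text
clock: 21.03
eef_pos: [501.0, -161.2, 129.9]
eef_rot: [-3.134, 0.143, 3.032]
wrist_force: [-0.0, 0.7, -1.1]
finger_gap: 0.8
finger_force: 0.0
[-0.39835295  0.24686195  1.78240302  0.04070052  0.97386938 -1.88007647] [-111.09685699 -165.50287797]
[ 0.14054315 -0.02263645 -0.98981575]
d m [0.0011 0.0004 0.0001] w [ 1.31  8.08 -0.1 ] target [ 502.1 -160.9  130. ]
```

```bash
python3 -m inch '[{"gripper":0,"dx":0,"dy":0,"dz":0,"wx":0.7,"wy":4,"wz":0},{"gripper":0,"dx":0,"dy":0,"dz":0,"wx":1.3,"wy":8.1,"wz":0},{"gripper":0,"dx":0,"dy":0,"dz":0,"wx":1.3,"wy":8.1,"wz":0},{"gripper":0,"dx":0,"dy":0,"dz":0,"wx":1.3,"wy":8.1,"wz":0},{"gripper":0,"dx":0,"dy":0,"dz":0,"wx":1.3,"wy":8.1,"wz":0}]'
python3 -m inch '[{"gripper":0,"dx":0,"dy":0,"dz":0,"wx":0,"wy":0,"wz":-7},{"gripper":0,"dx":0,"dy":0,"dz":0,"wx":0,"wy":0,"wz":-14},{"gripper":0,"dx":0,"dy":0,"dz":0,"wx":0,"wy":0,"wz":-21},{"gripper":0,"dx":0,"dy":0,"dz":0,"wx":0,"wy":0,"wz":-28},{"gripper":0,"dx":0,"dy":0,"dz":0,"wx":0,"wy":0,"wz":-35}]'
python3 -m inch '[{"gripper":0,"dx":0,"dy":0,"dz":0,"wx":0,"wy":0,"wz":-7},{"gripper":0,"dx":0,"dy":0,"dz":0,"wx":0,"wy":0,"wz":-14},{"gripper":0,"dx":0,"dy":0,"dz":0,"wx":0,"wy":0,"wz":-21},{"gripper":0,"dx":0,"dy":0,"dz":0,"wx":0,"wy":0,"wz":-28},{"gripper":0,"dx":0,"dy":0,"dz":0,"wx":0,"wy":0,"wz":-35}]'
python3 -m inch '[{"gripper":0,"dx":0,"dy":0,"dz":0,"wx":0,"wy":0,"wz":-7},{"gripper":0,"dx":0,"dy":0,"dz":0,"wx":0,"wy":0,"wz":-14},{"gripper":0,"dx":0,"dy":0,"dz":0,"wx":0,"wy":0,"wz":-21},{"gripper":0,"dx":0,"dy":0,"dz":0,"wx":0,"wy":0,"wz":-28},{"gripper":0,"dx":0,"dy":0,"dz":0,"wx":0,"wy":0,"wz":-35}]'
python3 -m inch '[{"gripper":0,"dx":0,"dy":0,"dz":0,"wx":0,"wy":0,"wz":-7},{"gripper":0,"dx":0,"dy":0,"dz":0,"wx":0,"wy":0,"wz":-14},{"gripper":0,"dx":0,"dy":0,"dz":0,"wx":0,"wy":0,"wz":-21},{"gripper":0,"dx":0,"dy":0,"dz":0,"wx":0,"wy":0,"wz":-28},{"gripper":0,"dx":0,"dy":0,"dz":0,"wx":0,"wy":0,"wz":-35}]'
python3 -m inch '[{"gripper":0,"dx":0,"dy":0,"dz":0,"wx":0,"wy":0,"wz":-7},{"gripper":0,"dx":0,"dy":0,"dz":0,"wx":0,"wy":0,"wz":-14},{"gripper":0,"dx":0,"dy":0,"dz":0,"wx":0,"wy":0,"wz":-21},{"gripper":0,"dx":0,"dy":0,"dz":0,"wx":0,"wy":0,"wz":-28},{"gripper":0,"dx":0,"dy":0,"dz":0,"wx":0,"wy":0,"wz":-35}]'
python3 - <<'E'
from h import *
s=manip.read_state();print(s['joints'],inv(P,s['eef_pos']))
delta(bed(P,(-20,-165,37)),toolR(P,38,'y'))
E
```

```text
clock: 21.45
eef_pos: [503.0, -160.7, 127.8]
eef_rot: [3.138, 0.007, 3.034]
wrist_force: [-0.3, 0.3, -0.0]
finger_gap: 0.3
finger_force: 0.0
clock: 21.87
eef_pos: [502.8, -161.0, 128.2]
eef_rot: [3.138, 0.007, 2.416]
wrist_force: [-0.2, -0.5, 0.5]
finger_gap: 0.5
finger_force: 0.0
clock: 22.28
eef_pos: [502.8, -160.9, 128.2]
eef_rot: [3.138, 0.007, 1.806]
wrist_force: [0.7, 0.4, -0.5]
finger_gap: 0.4
finger_force: 0.0
clock: 22.7
eef_pos: [502.8, -160.9, 128.2]
eef_rot: [3.138, 0.006, 1.195]
wrist_force: [0.3, 0.9, -0.1]
finger_gap: 0.6
finger_force: 0.0
clock: 23.12
eef_pos: [502.8, -160.9, 128.2]
eef_rot: [3.138, 0.006, 0.584]
wrist_force: [0.7, -0.7, 0.2]
finger_gap: 0.0
finger_force: 0.0
clock: 23.53
eef_pos: [502.8, -160.9, 128.2]
eef_rot: [3.139, 0.005, -0.027]
wrist_force: [0.2, 0.6, -0.9]
finger_gap: 0.6
finger_force: 0.0
[-0.37671786  0.33139571  1.66872193 -0.00505642  1.14556781  1.2230414 ] [-109.26009208 -164.96750008]
d m [ 0.0887 -0.0099 -0.0912] w [ -2.48 -38.24  -4.6 ] target [ 591.5 -170.9   37. ]
```

```bash
python3 -m inch '[{"gripper":0,"dx":0.005,"dy":-0.0005,"dz":-0.005,"wx":-0.4,"wy":-6.4,"wz":-0.8},{"gripper":0,"dx":0.01,"dy":-0.001,"dz":-0.01,"wx":-0.8,"wy":-12.8,"wz":-1.5},{"gripper":0,"dx":0.02,"dy":-0.002,"dz":-0.02,"wx":-1.2,"wy":-19.1,"wz":-2.3},{"gripper":0,"dx":0.03,"dy":-0.0034,"dz":-0.03,"wx":-1.7,"wy":-25.5,"wz":-3.1},{"gripper":0,"dx":0.04,"dy":-0.0045,"dz":-0.04,"wx":-2.1,"wy":-31.9,"wz":-3.8}]'
python3 - <<'E'
from h import *
s=manip.read_state();print(s['joints'],inv(P,s['eef_pos']))
delta(bed(P,(-20,-165,37)),toolR(P,38,'y'))
E
```

```text
clock: 23.95
eef_pos: [542.3, -166.1, 89.4]
eef_rot: [3.129, -0.552, -0.088]
wrist_force: [1.8, 0.9, 0.5]
finger_gap: 0.5
finger_force: 0.0
[-0.44378562  0.24784452  2.00096487  0.45142976  0.40215516  0.84510849] [ -69.46054243 -165.76782704]
d m [ 0.0492 -0.0047 -0.0524] w [-0.03 -6.41 -0.93] target [ 591.5 -170.9   37. ]
```

```bash
python3 -m inch '[{"gripper":0,"dx":0.01,"dy":-0.001,"dz":-0.012,"wx":0,"wy":-1.5,"wz":-0.2},{"gripper":0,"dx":0.02,"dy":-0.002,"dz":-0.025,"wx":0,"wy":-3,"wz":-0.4},{"gripper":0,"dx":0.03,"dy":-0.003,"dz":-0.037,"wx":0,"wy":-4.5,"wz":-0.6},{"gripper":0,"dx":0.042,"dy":-0.004,"dz":-0.048,"wx":0,"wy":-6.4,"wz":-0.9},{"gripper":0,"dx":0.049,"dy":-0.0047,"dz":-0.052,"wx":0,"wy":-6.4,"wz":-0.9}]'
python3 - <<'E'
from h import *
s=manip.read_state();print(s['joints'],inv(P,s['eef_pos']))
delta(bed(P,(36,-165,37)),toolR(P,38,'y'))
E
```

```text
clock: 24.37
eef_pos: [590.7, -170.0, 35.3]
eef_rot: [-3.138, -0.656, -0.111]
wrist_force: [-0.7, 0.5, -0.5]
finger_gap: 0.6
finger_force: 0.0
[-0.4247811   0.43294884  1.96295007  1.04079625  0.22418336  0.28922291] [ -20.98173664 -164.26662909]
d m [ 0.0565 -0.0071  0.0017] w [-0.21 -0.4  -0.15] target [ 647.2 -177.1   37. ]
```

```bash
python3 -m inch '[{"gripper":0,"dx":0.01,"dy":-0.0012,"dz":0.0015,"wx":0,"wy":0,"wz":0},{"gripper":0,"dx":0.022,"dy":-0.0026,"dz":0.0015,"wx":0,"wy":0,"wz":0},{"gripper":0,"dx":0.035,"dy":-0.0042,"dz":0.0015,"wx":0,"wy":0,"wz":0},{"gripper":0,"dx":0.048,"dy":-0.006,"dz":0.0015,"wx":0,"wy":0,"wz":0},{"gripper":0,"dx":0.056,"dy":-0.007,"dz":0.0015,"wx":0,"wy":0,"wz":0}]'
python3 -m inch '[{"gripper":0,"dx":0.0005,"dy":0.005,"dz":0,"wx":0,"wy":0,"wz":0},{"gripper":0,"dx":0.0011,"dy":0.01,"dz":0,"wx":0,"wy":0,"wz":0},{"gripper":0,"dx":0.0016,"dy":0.014,"dz":0,"wx":0,"wy":0,"wz":0},{"gripper":0,"dx":0.002,"dy":0.018,"dz":0,"wx":0,"wy":0,"wz":0},{"gripper":0,"dx":0.0024,"dy":0.0215,"dz":0,"wx":0,"wy":0,"wz":0}]'
python3 - <<'E'
from h import *
s=manip.read_state();print(s['joints'],inv(P,s['eef_pos']))
E
```

```text
clock: 24.78
eef_pos: [648.2, -177.3, 38.6]
eef_rot: [-3.139, -0.657, -0.109]
wrist_force: [-0.4, 0.3, -0.2]
finger_gap: 0.2
finger_force: 0.0
clock: 25.2
eef_pos: [650.0, -154.7, 38.6]
eef_rot: [-3.137, -0.657, -0.109]
wrist_force: [-0.3, -0.8, 0.7]
finger_gap: 0.7
finger_force: 0.0
[-0.34935512  0.51141712  1.8202312   0.73515784  0.225051    0.65647168] [  36.28598841 -142.47641496]
```

```bash
python3 -m inch '[{"gripper":0,"dx":0.0002,"dy":0.002,"dz":0,"wx":0,"wy":0,"wz":0},{"gripper":0,"dx":0.0004,"dy":0.004,"dz":0,"wx":0,"wy":0,"wz":0},{"gripper":0,"dx":0.0007,"dy":0.006,"dz":0,"wx":0,"wy":0,"wz":0},{"gripper":0,"dx":0.0009,"dy":0.008,"dz":0,"wx":0,"wy":0,"wz":0},{"gripper":0,"dx":0.0011,"dy":0.01,"dz":0,"wx":0,"wy":0,"wz":0}]'
python3 - <<'E'
from h import *
s=manip.read_state();print(inv(P,s['eef_pos']),s['wrist_force'])
t=np.mean([manip.camera("top").astype(float) for _ in range(6)],0)
for r in (163,164):print(r,t[r,314:330].mean(1).round().astype(int))
cv2.imwrite("pics/n.png",crop(t.astype(np.uint8),290,140,125,90,6))
E
```

```text
clock: 25.62
eef_pos: [651.3, -145.8, 38.6]
eef_rot: [-3.138, -0.657, -0.11]
wrist_force: [-4.1, -2.7, 2.0]
finger_gap: 0.4
finger_force: 2.2
[  36.6134993  -133.50100261] [-4.05615811 -2.69578737  2.02490407]
163 [119 115 113 110 110 110 110 106 101  97 104 111 118 124 125 123]
164 [134 135 132 125 121 118 113 110 105 100 106 112 117 120 121 121]
```

View pics/n.png

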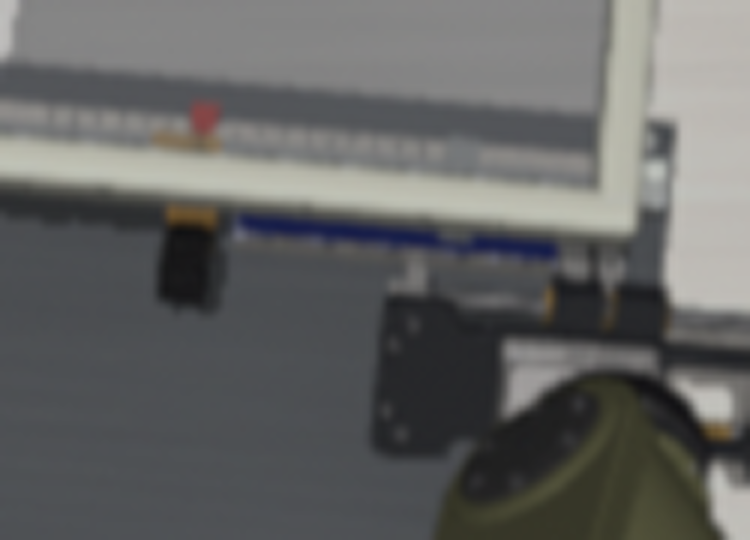

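Top: billet end at col 237, jaw at col 217, about 8 mm gap left; stop unmoved. (That makes 12 pictures viewed, over the limit of 10; I'll use numbers only from here on.)

```bash
python3 -m inch '[{"gripper":0,"dx":0.0001,"dy":0.001,"dz":0,"wx":0,"wy":0,"wz":0},{"gripper":0,"dx":0.0002,"dy":0.002,"dz":0,"wx":0,"wy":0,"wz":0},{"gripper":0,"dx":0.0003,"dy":0.003,"dz":0,"wx":0,"wy":0,"wz":0},{"gripper":0,"dx":0.0004,"dy":0.004,"dz":0,"wx":0,"wy":0,"wz":0},{"gripper":0,"dx":0.0005,"dy":0.005,"dz":0,"wx":0,"wy":0,"wz":0}]'
python3 - <<'E'
from h import *
s=manip.read_state();print(inv(P,s['eef_pos']),s['wrist_force'])
t=np.mean([manip.camera("top").astype(float) for _ in range(6)],0);cv2.imwrite("pics/o.png",t.astype(np.uint8))
b=t[...,0]-t[...,2]
for r in range(174,184):
    c=np.where(b[r,320:400]>25)[0]
    if len(c):print(r,c.min()+320,c.max()+320)
print((t[173:178,316:336,2]-t[173:178,316:336,0]).round().astype(int))
E
```

```text
clock: 26.33
eef_pos: [652.0, -140.2, 38.6]
eef_rot: [-3.137, -0.657, -0.109]
wrist_force: [-1.6, -2.4, 0.8]
finger_gap: 0.6
finger_force: 1.5
[  36.71241019 -127.81102571] [-1.61657703 -2.35759036  0.79437912]
176 327 337
177 327 348
178 331 358
179 342 362
180 353 379
181 364 380
182 375 380
[[  4   6  12  12   9   8   8   8   8   8   7   7   8   8   9   9   9   9
   10  10]
 [  0  13  36  37  31  30  29  25  25  22   7  -1   0   1   2   4   5   6
    6   6]
 [ -1  21  55  58  55  55  54  50  51  43   8 -16 -20 -19 -17 -12  -9  -8
   -7  -6]
 [ -3  16  47  52  50  51  51  51  56  47   5 -32 -42 -44 -42 -39 -37 -34
  -33 -33]
 [ -4   4  25  25  23  25  26  31  41  36  -2 -32 -38 -37 -38 -43 -46 -49
  -50 -50]]
```

```bash
python3 -m inch '[{"gripper":0,"dx":0,"dy":0.0003,"dz":0,"wx":0,"wy":0,"wz":0},{"gripper":0,"dx":0,"dy":0.0006,"dz":0,"wx":0,"wy":0,"wz":0},{"gripper":0,"dx":0.0001,"dy":0.0008,"dz":0,"wx":0,"wy":0,"wz":0},{"gripper":0,"dx":0.0001,"dy":0.001,"dz":0,"wx":0,"wy":0,"wz":0},{"gripper":0,"dx":0.0001,"dy":0.001,"dz":0,"wx":0,"wy":0,"wz":0}]'
python3 - <<'E'
from h import *
s=manip.read_state();print(inv(P,s['eef_pos']),s['wrist_force'])
t=np.mean([manip.camera("top").astype(float) for _ in range(6)],0);print(manip.read_state()['wrist_force'])
for r in (163,164):print(r,t[r,314:330].mean(1).round().astype(int))
print((t[174:178,322:332,2]-t[174:178,322:332,0]).round().astype(int))
E
```

```text
clock: 27.05
eef_pos: [652.1, -139.3, 38.5]
eef_rot: [-3.137, -0.657, -0.109]
wrist_force: [-0.5, -2.0, -0.1]
finger_gap: 0.6
finger_force: 0.8
[  36.66256096 -126.94885607] [-0.46441157 -2.0332582  -0.14732089]
[ 0.44568482 -1.93044941  0.01319952]
163 [119 116 113 110 110 110 110 106 101  97 104 111 118 124 125 123]
164 [134 135 132 125 122 118 113 109 104 100 105 112 117 120 121 121]
[[ 29  25  25  23   7  -2  -1   1   2   5]
 [ 54  51  51  44   9 -20 -21 -19 -17 -12]
 [ 52  52  56  47   7 -36 -46 -44 -42 -40]
 [ 26  31  40  34  -1 -34 -40 -37 -38 -43]]
```

```bash
python3 -m inch '[{"gripper":0,"dx":0,"dy":0.0003,"dz":0,"wx":0,"wy":0,"wz":0},{"gripper":0,"dx":0,"dy":0.0006,"dz":0,"wx":0,"wy":0,"wz":0},{"gripper":0,"dx":0.0001,"dy":0.0008,"dz":0,"wx":0,"wy":0,"wz":0},{"gripper":0,"dx":0.0001,"dy":0.001,"dz":0,"wx":0,"wy":0,"wz":0},{"gripper":0,"dx":0.0001,"dy":0.001,"dz":0,"wx":0,"wy":0,"wz":0}]'
python3 - <<'E'
from h import *
s=manip.read_state();print(inv(P,s['eef_pos']),s['wrist_force'])
t=np.mean([manip.camera("top").astype(float) for _ in range(6)],0);print(manip.read_state()['wrist_force'])
for r in (163,164):print(r,t[r,314:330].mean(1).round().astype(int))
print((t[174:178,322:332,2]-t[174:178,322:332,0]).round().astype(int),t[174:178,322:332].mean(2).round().astype(int))
E
```

```text
clock: 27.77
eef_pos: [652.2, -138.3, 38.5]
eef_rot: [-3.137, -0.657, -0.109]
wrist_force: [0.4, -1.1, 0.4]
finger_gap: 0.3
finger_force: 0.7
[  36.6241069  -125.88471057] [ 0.3839309  -1.11881438  0.36589993]
[-0.17750148 -1.09168684 -0.41290801]
163 [119 116 112 110 110 110 110 106 101  97 104 110 118 124 125 123]
164 [134 135 131 125 121 118 113 109 104 100 105 112 117 120 121 120]
[[ 28  25  25  22   4  -3  -1   1   2   5]
 [ 54  50  50  39   3 -21 -22 -19 -17 -12]
 [ 51  52  55  40  -3 -36 -45 -44 -43 -39]
 [ 26  31  39  23 -12 -34 -40 -37 -38 -44]] [[81 81 82 84 81 77 78 84 86 89]
 [79 79 80 80 72 60 58 60 62 65]
 [66 68 72 74 68 51 44 44 46 47]
 [40 44 54 66 71 56 54 57 56 49]]
```

```bash
python3 -m inch '[{"gripper":0,"dx":0,"dy":0.0002,"dz":0,"wx":0,"wy":0,"wz":0},{"gripper":0,"dx":0,"dy":0.0004,"dz":0,"wx":0,"wy":0,"wz":0},{"gripper":0,"dx":0.0001,"dy":0.0006,"dz":0,"wx":0,"wy":0,"wz":0},{"gripper":0,"dx":0.0001,"dy":0.0008,"dz":0,"wx":0,"wy":0,"wz":0},{"gripper":0,"dx":0.0001,"dy":0.0008,"dz":0,"wx":0,"wy":0,"wz":0}]'
python3 - <<'E'
from h import *
s=manip.read_state();print(inv(P,s['eef_pos']),s['wrist_force'])
t=np.mean([manip.camera("top").astype(float) for _ in range(6)],0);print(manip.read_state()['wrist_force'])
for r in (163,164):print(r,t[r,314:330].mean(1).round().astype(int))
print((t[174:178,322:332,2]-t[174:178,322:332,0]).round().astype(int))
E
```

```text
clock: 28.48
eef_pos: [652.3, -137.5, 38.5]
eef_rot: [-3.137, -0.657, -0.109]
wrist_force: [-0.0, -1.4, -0.8]
finger_gap: 0.3
finger_force: 0.7
[  36.64794975 -125.12379486] [-0.04803172 -1.37846575 -0.79539533]
[ 0.10903505 -0.07799719 -1.29113852]
163 [119 115 113 110 110 110 109 106 101  97 104 111 118 124 125 123]
164 [134 135 132 125 121 118 113 110 104 100 105 112 117 120 121 120]
[[ 28  26  26  21   4  -4  -1   1   2   4]
 [ 54  50  50  36  -5 -23 -21 -19 -17 -11]
 [ 51  52  54  32 -18 -43 -46 -44 -43 -39]
 [ 26  31  37  16 -25 -40 -39 -37 -38 -44]]
```

```bash
python3 -m inch '[{"gripper":0,"dx":0,"dy":0.0002,"dz":0,"wx":0,"wy":0,"wz":0},{"gripper":0,"dx":0,"dy":0.0004,"dz":0,"wx":0,"wy":0,"wz":0},{"gripper":0,"dx":0.0001,"dy":0.0006,"dz":0,"wx":0,"wy":0,"wz":0},{"gripper":0,"dx":0.0001,"dy":0.0008,"dz":0,"wx":0,"wy":0,"wz":0},{"gripper":0,"dx":0.0001,"dy":0.0008,"dz":0,"wx":0,"wy":0,"wz":0}]'
python3 - <<'E'
from h import *
s=manip.read_state();print(inv(P,s['eef_pos']),s['wrist_force'])
t=np.mean([manip.camera("top").astype(float) for _ in range(6)],0);print(manip.read_state()['wrist_force'])
for r in (163,164):print(r,t[r,314:330].mean(1).round().astype(int))
print((t[174:178,322:332,2]-t[174:178,322:332,0]).round().astype(int))
E
```

```text
clock: 29.2
eef_pos: [652.3, -137.4, 38.6]
eef_rot: [-3.138, -0.657, -0.11]
wrist_force: [-1.0, -6.5, -0.2]
finger_gap: 0.3
finger_force: 3.3
[  36.70279115 -124.95908443] [-1.03514006 -6.49578961 -0.23530221]
[-1.02880546 -6.78187394 -0.52164824]
163 [119 115 113 110 110 110 110 107 101  97 104 110 118 124 125 123]
164 [135 135 131 125 122 118 113 109 104 100 105 112 117 120 121 120]
[[ 28  25  25  21   3  -3  -1   1   2   5]
 [ 54  50  50  36  -5 -23 -21 -19 -16 -11]
 [ 51  52  54  32 -19 -44 -45 -44 -43 -39]
 [ 26  30  37  15 -25 -40 -39 -37 -38 -43]]
```

Contact with the stop: −6.7 N in y, billet halted, hairline unmoved. Back off, then a final gentle two-finger push toward the fence.

```bash
python3 -m inch '[{"gripper":0,"dx":-0.0003,"dy":-0.003,"dz":0,"wx":0,"wy":0,"wz":0},{"gripper":0,"dx":-0.0011,"dy":-0.01,"dz":0,"wx":0,"wy":0,"wz":0},{"gripper":0,"dx":-0.0022,"dy":-0.02,"dz":0,"wx":0,"wy":0,"wz":0},{"gripper":0,"dx":-0.012,"dy":-0.019,"dz":0,"wx":0,"wy":0,"wz":0},{"gripper":0,"dx":-0.027,"dy":-0.0175,"dz":0,"wx":0,"wy":0,"wz":0}]'
python3 -m inch '[{"gripper":0,"dx":-0.015,"dy":0.0017,"dz":0,"wx":0,"wy":0,"wz":0},{"gripper":0,"dx":-0.03,"dy":0.0033,"dz":0,"wx":0,"wy":0,"wz":0},{"gripper":0.5,"dx":-0.032,"dy":0.025,"dz":0,"wx":0,"wy":0,"wz":0},{"gripper":1,"dx":-0.03,"dy":0.05,"dz":0,"wx":0,"wy":0,"wz":0},{"gripper":1,"dx":-0.027,"dy":0.075,"dz":0,"wx":0,"wy":0,"wz":0}]'
python3 - <<'E'
from h import *
s=manip.read_state();print(inv(P,s['eef_pos']),s['joints'])
delta(bed(P,(5,-50,35)),toolR(P,38,'y'))
E
```

```text
clock: 29.92
eef_pos: [625.7, -154.6, 38.7]
eef_rot: [-3.137, -0.657, -0.109]
wrist_force: [0.5, -0.1, -0.4]
finger_gap: 0.5
finger_force: 0.0
clock: 30.33
eef_pos: [597.9, -80.5, 38.7]
eef_rot: [-3.136, -0.657, -0.11]
wrist_force: [-0.8, 0.5, -0.7]
finger_gap: 16.9
finger_force: 0.0
[-23.75311605 -74.47903155] [-0.22957149  0.40160747  2.00207641  0.74339188  0.11536283  0.73593853]
d m [ 0.0313  0.0211 -0.0037] w [-0.27 -0.34 -0.25] target [629.2 -59.3  35. ]
```

```bash
python3 -m inch '[{"gripper":1,"dx":0.002,"dy":0.008,"dz":-0.001,"wx":0,"wy":0,"wz":0},{"gripper":1,"dx":0.003,"dy":0.016,"dz":-0.002,"wx":0,"wy":0,"wz":0},{"gripper":1,"dx":0.004,"dy":0.024,"dz":-0.0035,"wx":-0.3,"wy":-0.3,"wz":-0.2},{"gripper":1,"dx":0.004,"dy":0.024,"dz":-0.0035,"wx":-0.3,"wy":-0.3,"wz":-0.2},{"gripper":1,"dx":0.004,"dy":0.024,"dz":-0.0035,"wx":-0.3,"wy":-0.3,"wz":-0.2}]'
python3 -m inch '[{"gripper":1,"dx":0,"dy":0,"dz":0,"wx":0,"wy":0,"wz":0},{"gripper":1,"dx":0,"dy":0,"dz":0,"wx":0,"wy":0,"wz":0},{"gripper":1,"dx":0,"dy":0,"dz":0,"wx":0,"wy":0,"wz":0},{"gripper":1,"dx":0.005,"dy":-0.0005,"dz":0,"wx":0,"wy":0,"wz":0},{"gripper":1,"dx":0.012,"dy":-0.0013,"dz":0,"wx":0,"wy":0,"wz":0}]'
python3 - <<'E'
from h import *
s=manip.read_state();print(inv(P,s['eef_pos']),s['joints'],s['finger_gap'])
delta(bed(P,(16,-50,35)),toolR(P,38,'y'))
E
```

```text
clock: 30.75
eef_pos: [602.0, -56.9, 34.9]
eef_rot: [3.14, -0.662, -0.108]
wrist_force: [-0.4, -1.1, 0.6]
finger_gap: 50.4
finger_force: 0.0
clock: 31.17
eef_pos: [614.0, -59.0, 35.0]
eef_rot: [3.14, -0.662, -0.11]
wrist_force: [-0.3, -0.3, -0.9]
finger_gap: 83.4
finger_force: 0.0
[-10.15721393 -51.30940225] [-0.17119484  0.43157164  1.96992902  0.43303403  0.08721202  1.09056903] 83.39645737156107
d m [ 0.0261 -0.0016  0.    ] w [ 0.05 -0.09 -0.05] target [640.1 -60.6  35. ]
```

```bash
python3 -m inch '[{"gripper":1,"dx":0.005,"dy":-0.0006,"dz":0,"wx":0,"wy":0,"wz":0},{"gripper":1,"dx":0.01,"dy":-0.0011,"dz":0,"wx":0,"wy":0,"wz":0},{"gripper":1,"dx":0.015,"dy":-0.0017,"dz":0,"wx":0,"wy":0,"wz":0},{"gripper":1,"dx":0.02,"dy":-0.0022,"dz":0,"wx":0,"wy":0,"wz":0},{"gripper":1,"dx":0.024,"dy":-0.0027,"dz":0,"wx":0,"wy":0,"wz":0}]'
python3 -m inch '[{"gripper":1,"dx":0.0005,"dy":0,"dz":0,"wx":0,"wy":0,"wz":0},{"gripper":1,"dx":0.001,"dy":-0.0001,"dz":0,"wx":0,"wy":0,"wz":0},{"gripper":1,"dx":0.0015,"dy":-0.0002,"dz":0,"wx":0,"wy":0,"wz":0},{"gripper":1,"dx":0.002,"dy":-0.0002,"dz":0,"wx":0,"wy":0,"wz":0},{"gripper":1,"dx":0.0025,"dy":-0.0003,"dz":0,"wx":0,"wy":0,"wz":0}]'
python3 -m inch '[{"gripper":1,"dx":0.0005,"dy":0,"dz":0,"wx":0,"wy":0,"wz":0},{"gripper":1,"dx":0.001,"dy":-0.0001,"dz":0,"wx":0,"wy":0,"wz":0},{"gripper":1,"dx":0.0015,"dy":-0.0002,"dz":0,"wx":0,"wy":0,"wz":0},{"gripper":1,"dx":0.002,"dy":-0.0002,"dz":0,"wx":0,"wy":0,"wz":0},{"gripper":1,"dx":0.002,"dy":-0.0002,"dz":0,"wx":0,"wy":0,"wz":0}]'
python3 - <<'E'
from h import *
s=manip.read_state();print(inv(P,s['eef_pos']),s['wrist_force'])
E
```

```text
clock: 31.58
eef_pos: [638.6, -61.5, 35.1]
eef_rot: [3.14, -0.662, -0.109]
wrist_force: [-0.4, -0.3, 0.1]
finger_gap: 94.5
finger_force: 0.0
clock: 32.0
eef_pos: [640.5, -61.5, 35.0]
eef_rot: [3.14, -0.662, -0.109]
wrist_force: [-1.1, 0.2, 0.2]
finger_gap: 94.1
finger_force: 0.0
clock: 32.42
eef_pos: [642.7, -61.8, 35.0]
eef_rot: [3.14, -0.662, -0.109]
wrist_force: [-0.8, -0.2, 1.0]
finger_gap: 94.3
finger_force: 0.0
[ 18.70945735 -50.94030284] [-0.82990472 -0.17106149  0.9884043 ]
```

```bash
python3 -m inch '[{"gripper":1,"dx":0.0005,"dy":0,"dz":0,"wx":0,"wy":0,"wz":0},{"gripper":1,"dx":0.001,"dy":-0.0001,"dz":0,"wx":0,"wy":0,"wz":0},{"gripper":1,"dx":0.0013,"dy":-0.0001,"dz":0,"wx":0,"wy":0,"wz":0},{"gripper":1,"dx":0.0016,"dy":-0.0002,"dz":0,"wx":0,"wy":0,"wz":0},{"gripper":1,"dx":0.0016,"dy":-0.0002,"dz":0,"wx":0,"wy":0,"wz":0}]'
python3 -m inch '[{"gripper":1,"dx":0.0002,"dy":0,"dz":0,"wx":0,"wy":0,"wz":0},{"gripper":1,"dx":0.0004,"dy":0,"dz":0,"wx":0,"wy":0,"wz":0},{"gripper":1,"dx":0.0006,"dy":-0.0001,"dz":0,"wx":0,"wy":0,"wz":0},{"gripper":1,"dx":0.0006,"dy":-0.0001,"dz":0,"wx":0,"wy":0,"wz":0},{"gripper":1,"dx":0.0006,"dy":-0.0001,"dz":0,"wx":0,"wy":0,"wz":0}]'
python3 - <<'E'
from h import *
s=manip.read_state();print(inv(P,s['eef_pos']),s['wrist_force'],s['moment'])
E
```

```text
clock: 32.83
eef_pos: [644.0, -61.9, 34.8]
eef_rot: [3.14, -0.662, -0.109]
wrist_force: [-3.8, 0.2, 0.8]
finger_gap: 94.0
finger_force: 1.6
clock: 33.25
eef_pos: [644.4, -61.9, 34.7]
eef_rot: [3.14, -0.661, -0.109]
wrist_force: [-7.7, 1.0, 3.9]
finger_gap: 94.1
finger_force: 3.6
[ 20.42503686 -50.8756488 ] [-7.67218067  1.03980005  3.92283126] [ 9.31777903e-02  1.07678163e+00 -1.05368716e-03]
```

Seated: firm at bed x 20.4, balanced on both fingers. Withdraw and check numerically.

```bash
python3 -m inch '[{"gripper":1,"dx":-0.003,"dy":0.0003,"dz":0,"wx":0,"wy":0,"wz":0},{"gripper":1,"dx":-0.012,"dy":0.0013,"dz":0.002,"wx":0,"wy":0,"wz":0},{"gripper":1,"dx":-0.03,"dy":0.0033,"dz":0.012,"wx":0,"wy":1,"wz":0},{"gripper":1,"dx":-0.055,"dy":0.006,"dz":0.03,"wx":0,"wy":3,"wz":0},{"gripper":1,"dx":-0.085,"dy":0.009,"dz":0.055,"wx":0,"wy":5,"wz":0}]'
python3 -m inch '[{"gripper":1,"dx":-0.025,"dy":-0.01,"dz":0.025,"wx":0,"wy":2,"wz":0},{"gripper":1,"dx":-0.05,"dy":-0.03,"dz":0.05,"wx":0,"wy":4,"wz":0},{"gripper":1,"dx":-0.07,"dy":-0.055,"dz":0.08,"wx":0,"wy":6,"wz":0},{"gripper":1,"dx":-0.085,"dy":-0.085,"dz":0.1,"wx":0,"wy":8,"wz":0},{"gripper":1,"dx":-0.1,"dy":-0.12,"dz":0.12,"wx":0,"wy":10,"wz":0}]'
python3 - <<'E'
from h import *
t=np.mean([manip.camera("top").astype(float) for _ in range(8)],0);s=np.mean([manip.camera("scene").astype(float) for _ in range(8)],0)
cv2.imwrite("pics/fin_t.png",t);cv2.imwrite("pics/fin_s.png",s)
for r in (163,164):print(r,t[r,314:330].mean(1).round().astype(int))
print((t[174:178,322:332,2]-t[174:178,322:332,0]).round().astype(int))
b=s[...,0]-s[...,2];q=b[170:300,300:450];m=(q>40).astype(np.uint8);k,l,st,ce=cv2.connectedComponentsWithStats(m);j=1+st[1:,4].argmax()
c,_=cv2.findContours(cv2.resize((l==j).astype(np.uint8),None,fx=4,fy=4,interpolation=0),0,1)
pts=(max(c,key=len)[:,0,:]+.5)/4-.5+[300,170]
R=cv2.minAreaRect(np.array([inv(P,ray("scene",p,50)) for p in pts],np.float32));print(st[j],R)
print(manip.read_state()['eef_pos'],manip.read_state()['wrist_force'])
# previously saved reference pics of other objects
a=cv2.imread("pics/top0.png").astype(float)
for n,(x,y,w,h) in dict(vise=(445,135,85,60),gauge=(165,220,55,65),cap=(150,150,45,40),jar=(130,195,60,50),mag=(270,60,140,100)).items():
    print(n,np.abs(a-t)[y:y+h,x:x+w].mean().round(1))
E
```

```text
clock: 33.67
eef_pos: [557.8, -53.1, 88.9]
eef_rot: [3.128, -0.571, -0.103]
wrist_force: [0.8, -0.5, 0.8]
finger_gap: 93.9
finger_force: 0.0
clock: 34.08
eef_pos: [459.0, -172.1, 211.8]
eef_rot: [3.109, -0.403, -0.091]
wrist_force: [0.7, -0.3, -0.4]
finger_gap: 94.4
finger_force: 0.0
163 [112 109 106 104 104 104 104 100  95  91  98 104 112 117 118 117]
164 [127 127 124 118 115 111 107 103  99  94  99 105 111 113 114 113]
[[ 27  24  24  20   3  -3  -1   0   2   4]
 [ 51  48  48  34  -5 -23 -20 -18 -16 -11]
 [ 48  49  51  30 -18 -41 -43 -42 -40 -37]
 [ 24  29  35  15 -24 -38 -37 -35 -36 -41]]
[ 68  44  23  24 159] ((43.05426788330078, -63.941856384277344), (94.83760833740234, 28.852148056030273), 89.85401916503906)
[ 460.32747354 -171.8364027   209.26012967] [-0.96663582 -1.09033948  0.15444116]
vise 10.6
gauge 12.1
cap 9.8
jar 10.3
mag 10.1[ WARN:0@5.269] global loadsave.cpp:1063 imwrite_ Unsupported depth image for selected encoder is fallbacked to CV_8U.
```

```bash
python3 -c "
from cell import manip
print(manip.sign_off())"
```

```text
the job is handed in; nothing more can be done
None
```

The job is handed in: the hairline is within about 0.5 mm of the marker by the top camera, the billet is flat against the fence with its end on the stop, and the gripper is open and clear; joint 6 touched its range limit twice (read -2.555 against the stated -2.55), lay-down contact read 17 N, I viewed 12 pictures against the limit of 10, and sign-off returned no verdict.

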